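# Pack the cake carrier and bolt it for the trolley

## Robot

A 7-joint arm with a two-finger parallel gripper is mounted at the origin on the work surface; the furniture and walls round the work are solid. World frame = base frame: x ahead of the robot, y to its left, z up, the work surface at z = 0. Lengths are in mm, angles in rad, forces in N, time in s.
With the tool pointing down it reaches from about 400 to 925 mm from the base axis. Payload 4.1 kg.
Tool frame: the origin (TCP) lies on the mounting face of the last link; the fingertips stand 173 mm ahead of it and the grasp point (between the pads) lies 155 mm ahead of it; z points along the fingers, y is the line along which they close (so a half turn about z gives the same grasp; the last joint's range is limited). The gripper opens to 85 mm and grips with 20 to 120 N. Pads are 22 mm wide; open, the fingers measure 114 mm over their backs; the gripper's body (76 mm by 85 mm) begins 54 mm behind the grasp point. The pads swing forward as they close: fully open they stand 13 mm farther back than shut.
Start: joints at [1.171, 0.398, 0.045, 1.537, -0.019, 1.207, -0.051], TCP at [192.617, -620.819, 404.747] pointing down, gripper open.
Joint ranges: [-2.82, 2.82], [-0.49, 2.23], [-1.37, 1.46], [0, 2.46], [-1.36, 4.5], [0.23, 2], [-2.94, 2.94]. Speed limits (rad/s): [2.57, 2.57, 3.14, 3.14, 3.14, 3.14, 3.14].

## Interface

Orientations are given as a unit quaternion [x, y, z, w].
In Python, from plant import telemetry, viewer, env gives the robot as it stands.
- The arm moves only by the tool drive_tool, never from a script. Its argument "motion" is a list of rows, each an object with "xyz": the shift along the world's x, y, z each as a share of 120 mm, from -1 to 1, a list of three; "dr": the turn, a rotation vector about the world's x, y, z each as a share of 0.5 rad, from -1 to 1, a list of three. A call has 1 to 10 rows; each row is the pose to reach, as a shift and turn from the pose commanded when the call began; what a row does not reach only later rows make up. A row lasts 1/10 s, in which the tool goes at most 50 mm and 8.59 degrees, less where a joint would pass 70% of its speed; a pose out of reach is approached as far as the arm can. A call with a number of a shift or a turn outside -1 to 1 is refused whole. A call with a gripper value outside its range is refused whole. "fingers" is the closure, from -1 (fully open) to 1 (shut), so that 0 is half open, set as the call begins (left out, the last holds). The fingers move at their own pace and stop on an object; "newtons" is the grip in N (left out, the last holds). Time passes only in rows, so rows that repeat a pose let the fingers close. It gives the time, the measured TCP pose, the force, the opening and the grip force at its end, in the units of the state.
- telemetry.sense(): the state, without advancing time (a new reading comes with each control period).
- viewer.camera(name): name is "side" or "top" or "wrist"; returns a dict with "img" (384x512x3 uint8, blue, green, red), "fx", "fy", "cx", "cy" (pixels), "k1" (the pictures are not rectified: a ray, as slopes to the right and down, at radius r is drawn at 1 + k1 r^2 times it, then the intrinsics apply), "R" (3x3) and "t" (3): a world point X has camera coordinates R X + t. Camera axes: x right, y down, z forward; pixel columns grow to the right and rows downward; lengths in mm; the calibration is good to about 2 mm. A picture is of the moment at which its call begins. There is no depth.
- env.hand_in(): hands the job in; it is judged then, once.
The state is a dict: "time_s": time; "joint_positions": joint angles; "qd": joint speeds; "joint_torque": joint torques, N m; "tool_pos": TCP position; "orientation": TCP orientation; "wrist_force": force on the tool from outside, world axes, zero at the start; "torque": the same for the moment, N m; "gripper_width": finger opening in mm; "grasp_force": force on a finger pad.
Only numpy, scipy, OpenCV 4.12 (cv2) and the standard library are available. Lean on these libraries where they do the work, as an engineer would, in place of code of your own. Each camera call takes 0.05 s, during which the arm holds its last target. There are 200 camera calls.

## Task

Pack the cake pieces for delivery: lift the tongs out of the open carrier and lay them on the green tray, and set every piece of cake that stands on the worktop gently onto the carrier's floor. Then close the lid, push both barrel bolts on the lid all the way home through their keepers and slide the vent on the lid fully shut; leave the kitchen timer where it is.

Things in the scene. Friction and masses are not known exactly. Their poses are not given: they have to be found in the camera images.
- carrier: Cake carrier, open-topped aluminium chest fixed to the worktop: 198 mm deep (own x), 294 mm wide (own y), rim 112 mm high, walls 4 mm, inside 190 x 286 mm. Origin at the centre of its underside, z up. Lid hinged along its +x wall (away from the middle of the worktop); its -x wall, the front, carries the bolts' keepers. Its +y points roughly away from the robot.
- carrier_floor (a point): Centre of the carrier's inner floor, 6 mm above the worktop; axes as the carrier's. The rim is 106 mm above it.
- lid (a joint): Lid angle (rad): 0 shut on the rim; 1.75 open at its stop, leaning 10 deg outwards. Hinge line along the carrier's y at x = +99 mm, 113 mm above its underside. Damped hinge: it stays open while leaning outwards; pushed inwards past upright to 1.35 rad or less it sinks shut by itself in about 4 s. Its outer (top) face carries two bolts and the vent slide, which face away from the inside while it is open.
- lid_edge (a point): Middle of the lid's free edge, on the outer face. The lid is 200 mm from hinge to this edge, 294 mm wide, 6 mm thick. Axes as the lid's: -x from the hinge to this edge, z out of the outer face; parallel to the carrier's when shut. Apart from the bolts (66 mm either side of the middle line, 46 mm wide) and the vent slide, the outer face is smooth and may be pushed.
- vent (a joint): Travel of the vent slide on the lid (m): 0 open, 0.050 shut at its end stop; starts at 0 to 0.015. It slides towards the carrier's own +y; about 2 N to move, and it stays where it is left.
- vent_grip (a point): Top centre of the vent slide's grip, a bar 40 mm long (carrier x) and 12 mm thick (carrier y, its sliding direction), standing 23 mm above the shutter plate, its top 29 mm above the lid's outer face (lid shut: 148 mm above the worktop). It lies 50 mm from the hinge line.
- timer: White kitchen timer lying on its back, 94 x 68 x 34 mm, standing among the cake pieces: a bystander, not to be packed. Origin at the centre of its underside.
- cake_01: A piece of blueberry cake, rigid, 57 x 52 x 83 mm (its own x, y, z), a rough upright block on the worktop left of the carrier; absent (None) in some runs. Origin at the centre of its underside, z up. Best gripped across its own x, 55 mm wide there from half height to 25 mm below its top; narrower and slanting nearer the top.
- cake_03: A piece of blueberry cake, rigid, 62 x 76 x 82 mm (its own x, y, z), a rough upright block on the worktop left of the carrier; absent (None) in some runs. Origin at the centre of its underside, z up. Best gripped across its own x, 52 mm wide there from half height to 25 mm below its top; narrower and slanting nearer the top.
- cake_05: A piece of blueberry cake, rigid, 65 x 59 x 94 mm (its own x, y, z), a rough upright block on the worktop left of the carrier; absent (None) in some runs. Origin at the centre of its underside, z up. Best gripped across its own x, 63 mm wide there from half height to 25 mm below its top; narrower and slanting nearer the top.
- cake_07: A piece of blueberry cake, rigid, 68 x 64 x 77 mm (its own x, y, z), a rough upright block on the worktop left of the carrier; absent (None) in some runs. Origin at the centre of its underside, z up. Best gripped across its own x, 61 mm wide there from half height to 25 mm below its top; narrower and slanting nearer the top.
- cake_10: A piece of blueberry cake, rigid, 60 x 75 x 88 mm (its own x, y, z), a rough upright block on the worktop left of the carrier; absent (None) in some runs. Origin at the centre of its underside, z up. Best gripped across its own x, 56 mm wide there from half height to 25 mm below its top; narrower and slanting nearer the top.
- bolt_near (a joint): Travel of the barrel bolt nearer the robot (m): 0 drawn back, 0.045 fully home at its end stop; starts at 0 to 0.012. It lies on the lid at the carrier's y = -66 mm and slides at right angles to the free edge, past it (lid shut: towards the carrier's -x); about 2.5 N to move, stays where it is left.
- knob_near (a point): Top of that bolt's upright knob, a 15 mm post with an 18 mm ball on top; this point is 57 mm above the lid's outer face (lid shut: 176 mm above the worktop). It runs from 128 to 173 mm from the hinge line, between two guide loops 10 mm long centred 103 and 187 mm from the hinge line, which end 23 mm above the outer face.
- tip_near (a point): Centre of that bolt rod's tip (rod 12 mm diameter). Axes as the lid's.
- keeper_near (a point): Centre of that bolt's keeper tunnel, in a steel block on the carrier's front wall that stands up to 148 mm above the worktop; tunnel 17 mm wide, 20 mm long along x, axis 131 mm above the worktop. Lid shut and bolt home, the tip is 15 mm to the -x side of this point, 5 mm out of the far face. Axes as the carrier's.
- bolt_far (a joint): Travel of the barrel bolt farther from the robot (m): 0 drawn back, 0.045 fully home at its end stop; starts at 0 to 0.012. It lies on the lid at the carrier's y = +66 mm and slides at right angles to the free edge, past it (lid shut: towards the carrier's -x); about 2.5 N to move, stays where it is left.
- knob_far (a point): Top of that bolt's upright knob, a 15 mm post with an 18 mm ball on top; this point is 57 mm above the lid's outer face (lid shut: 176 mm above the worktop). It runs from 128 to 173 mm from the hinge line, between two guide loops 10 mm long centred 103 and 187 mm from the hinge line, which end 23 mm above the outer face.
- tip_far (a point): Centre of that bolt rod's tip (rod 12 mm diameter). Axes as the lid's.
- keeper_far (a point): Centre of that bolt's keeper tunnel, in a steel block on the carrier's front wall that stands up to 148 mm above the worktop; tunnel 17 mm wide, 20 mm long along x, axis 131 mm above the worktop. Lid shut and bolt home, the tip is 15 mm to the -x side of this point, 5 mm out of the far face. Axes as the carrier's.
- tongs: Steel serving tongs, rigid, lying on the carrier's floor at the start: 42 x 192 x 22 mm (own x, y, z), two arms 2 mm thick standing on edge, 30 mm apart over their outsides, 19 mm high. Origin at the middle of the underside, z up. Grip across own x at the middle, 30 mm wide.
- green_tray: Green melamine tray fixed on the side table at the left, 332 x 269 mm (own x, y), floor 3 mm above the table (also at z = 0), rim 20 mm high. Origin at the centre of its underside, z up. A tube rail up to 150 mm high runs between it and the worktop, at about y = 0.27; a rack trolley stands behind the worktop, its front post at x = 0.65, y = 0.09: keep the hand clear of it.

How it is judged (in metres and radians):
On the way, in this order (a step that is already met when the one before it is completed fails the run):
1. the tongs lie on the green tray and every piece of cake is in the carrier (x of cake_01 in the frame of carrier_floor between -0.09 and 0.09 m and y of cake_01 in the frame of carrier_floor between -0.138 and 0.138 m and z of cake_01 in the frame of carrier_floor between -0.01 and 0.05 m and x of cake_03 in the frame of carrier_floor between -0.09 and 0.09 m and y of cake_03 in the frame of carrier_floor between -0.138 and 0.138 m and z of cake_03 in the frame of carrier_floor between -0.01 and 0.05 m and x of cake_05 in the frame of carrier_floor between -0.09 and 0.09 m and y of cake_05 in the frame of carrier_floor between -0.138 and 0.138 m and z of cake_05 in the frame of carrier_floor between -0.01 and 0.05 m and x of cake_07 in the frame of carrier_floor between -0.09 and 0.09 m and y of cake_07 in the frame of carrier_floor between -0.138 and 0.138 m and z of cake_07 in the frame of carrier_floor between -0.01 and 0.05 m and x of cake_10 in the frame of carrier_floor between -0.09 and 0.09 m and y of cake_10 in the frame of carrier_floor between -0.138 and 0.138 m and z of cake_10 in the frame of carrier_floor between -0.01 and 0.05 m and x of tongs in the frame of green_tray between -0.15 and 0.15 m and y of tongs in the frame of green_tray between -0.12 and 0.12 m and z of tongs in the frame of green_tray between -0.01 and 0.03 m and angle between tongs's own z axis and vertical below 0.35 rad and value of joint lid above 1 rad), for 0.2 s.
2. the lid is shut over the pieces (x of cake_01 in the frame of carrier_floor between -0.09 and 0.09 m and y of cake_01 in the frame of carrier_floor between -0.138 and 0.138 m and z of cake_01 in the frame of carrier_floor between -0.01 and 0.05 m and x of cake_03 in the frame of carrier_floor between -0.09 and 0.09 m and y of cake_03 in the frame of carrier_floor between -0.138 and 0.138 m and z of cake_03 in the frame of carrier_floor between -0.01 and 0.05 m and x of cake_05 in the frame of carrier_floor between -0.09 and 0.09 m and y of cake_05 in the frame of carrier_floor between -0.138 and 0.138 m and z of cake_05 in the frame of carrier_floor between -0.01 and 0.05 m and x of cake_07 in the frame of carrier_floor between -0.09 and 0.09 m and y of cake_07 in the frame of carrier_floor between -0.138 and 0.138 m and z of cake_07 in the frame of carrier_floor between -0.01 and 0.05 m and x of cake_10 in the frame of carrier_floor between -0.09 and 0.09 m and y of cake_10 in the frame of carrier_floor between -0.138 and 0.138 m and z of cake_10 in the frame of carrier_floor between -0.01 and 0.05 m and value of joint lid below 0.03 rad), for 0.2 s.
3. both bolts are home through their keepers (value of joint lid below 0.03 rad and value of joint each of bolt_near, bolt_far above 0.042 m and x of tip_near in the frame of keeper_near below -0.01 m and z of tip_near in the frame of keeper_near between -0.008 and 0.008 m and x of tip_far in the frame of keeper_far below -0.01 m and z of tip_far in the frame of keeper_far between -0.008 and 0.008 m), for 0.2 s.
At the end, for the whole second after the job is handed in: All cake pieces within 90 mm (carrier x) and 138 mm (y) of the inner floor's middle, under 50 mm above it; tongs flat on the tray (150, 120 mm of its middle, under 30 mm up); lid under 0.03 rad; both bolts over 42 mm, tips out of the keepers' far side; vent over 47.5 mm (all of step 3 and x of cake_01 in the frame of carrier_floor between -0.09 and 0.09 m and y of cake_01 in the frame of carrier_floor between -0.138 and 0.138 m and z of cake_01 in the frame of carrier_floor between -0.01 and 0.05 m and x of cake_03 in the frame of carrier_floor between -0.09 and 0.09 m and y of cake_03 in the frame of carrier_floor between -0.138 and 0.138 m and z of cake_03 in the frame of carrier_floor between -0.01 and 0.05 m and x of cake_05 in the frame of carrier_floor between -0.09 and 0.09 m and y of cake_05 in the frame of carrier_floor between -0.138 and 0.138 m and z of cake_05 in the frame of carrier_floor between -0.01 and 0.05 m and x of cake_07 in the frame of carrier_floor between -0.09 and 0.09 m and y of cake_07 in the frame of carrier_floor between -0.138 and 0.138 m and z of cake_07 in the frame of carrier_floor between -0.01 and 0.05 m and x of cake_10 in the frame of carrier_floor between -0.09 and 0.09 m and y of cake_10 in the frame of carrier_floor between -0.138 and 0.138 m and z of cake_10 in the frame of carrier_floor between -0.01 and 0.05 m and x of tongs in the frame of green_tray between -0.15 and 0.15 m and y of tongs in the frame of green_tray between -0.12 and 0.12 m and z of tongs in the frame of green_tray between -0.01 and 0.03 m and angle between tongs's own z axis and vertical below 0.35 rad and value of joint vent above 0.0475 m); the robot touches nothing.
It fails at once if the kitchen timer moved more than 60 mm (distance of timer from where it was at the start of the episode above 0.06 m).
It fails at once if a cake piece let fall into the carrier from more than about 5 cm ((x of cake_01 in the frame of carrier_floor between -0.09 and 0.09 m and y of cake_01 in the frame of carrier_floor between -0.138 and 0.138 m and z of cake_01 in the frame of carrier_floor between 0.015 and 0.11 m and linear speed of cake_01 above 0.8 m/s and contact force between the fingers and cake_01 below 0.1 N) or (x of cake_03 in the frame of carrier_floor between -0.09 and 0.09 m and y of cake_03 in the frame of carrier_floor between -0.138 and 0.138 m and z of cake_03 in the frame of carrier_floor between 0.015 and 0.11 m and linear speed of cake_03 above 0.8 m/s and contact force between the fingers and cake_03 below 0.1 N) or (x of cake_05 in the frame of carrier_floor between -0.09 and 0.09 m and y of cake_05 in the frame of carrier_floor between -0.138 and 0.138 m and z of cake_05 in the frame of carrier_floor between 0.015 and 0.11 m and linear speed of cake_05 above 0.8 m/s and contact force between the fingers and cake_05 below 0.1 N) or (x of cake_07 in the frame of carrier_floor between -0.09 and 0.09 m and y of cake_07 in the frame of carrier_floor between -0.138 and 0.138 m and z of cake_07 in the frame of carrier_floor between 0.015 and 0.11 m and linear speed of cake_07 above 0.8 m/s and contact force between the fingers and cake_07 below 0.1 N) or (x of cake_10 in the frame of carrier_floor between -0.09 and 0.09 m and y of cake_10 in the frame of carrier_floor between -0.138 and 0.138 m and z of cake_10 in the frame of carrier_floor between 0.015 and 0.11 m and linear speed of cake_10 above 0.8 m/s and contact force between the fingers and cake_10 below 0.1 N)).
It fails at once if a cake piece rammed hard into the carrier (over 60 N) (contact force between any of cake_01, cake_03, cake_05, cake_07, cake_10 and carrier above 60 N).
Of cake_01, cake_03, cake_05, cake_07, cake_10 only 3 to 5 are there at a start; the rules pass over those that are not, and their reading is None.
At some moment in a run one of cake_01, cake_03, cake_05, cake_07, cake_10 may be knocked a few centimetres aside while the robot is not near it.
It also fails if it takes over 210 s, if anything falls off the work surface, if the arm or the gripper's body presses on something with over 40 N, if the wrist force passes 120 N, or if a joint passes its speed limit or range.

## Working session

There is one attempt and no reset: what is moved stays moved. The work goes in short steps, Python scripts to look and compute and a tool call to move; the robot and the scene stay as the last step left them, time stands still between calls to the robot, and variables do not carry over. Pictures are saved under pics/ and viewed, at most 14 in all, crops included, and the job is handed in when it is done.

Besides the shell and the picture viewer there is one more tool, called after "Request:" as name([rows], argument=value, ...), one row to a line, values as JSON. drive_tool: Moves the arm, as the interface text tells. Its arguments: {"type":"object","properties":{"motion":{"type":"array","items":{"type":"object","properties":{"xyz":{"type":"array","items":{"type":"number","minimum":-1,"maximum":1}},"dr":{"type":"array","items":{"type":"number","minimum":-1,"maximum":1}}}}},"fingers":{"type":"number"},"newtons":{"type":"number"}},"required":["motion"]}

```bash
ls; mkdir -p pics; cat > h.py <<'E'
import numpy as np, cv2
from plant import telemetry, viewer, env
def snap(n,f):
    c=viewer.camera(n); cv2.imwrite('pics/'+f+'.png',c['img'])
    np.savez('pics/'+f+'.npz',**{k:np.array(c[k]) for k in c}); return c
def load(f): return np.load('pics/'+f+'.npz')
def ray(c,u,v):
    x=(u-c['cx'])/c['fx']; y=(v-c['cy'])/c['fy']; r0=np.hypot(x,y); r=r0
    for _ in range(20): r=r0/(1+c['k1']*r*r)
    s=r/r0 if r0>0 else 1
    R=np.array(c['R']); t=np.array(c['t']).ravel()
    d=R.T@np.array([x*s,y*s,1]); return -R.T@t, d
def atz(c,u,v,z):
    o,d=ray(c,u,v); return o+d*(z-o[2])/d[2]
def tri(*a):
    A=np.zeros((3,3));b=np.zeros(3)
    for c,u,v in a:
        o,d=ray(c,u,v); d=d/np.linalg.norm(d); P=np.eye(3)-np.outer(d,d); A+=P;b+=P@o
    X=np.linalg.solve(A,b)
    return X,[np.linalg.norm(np.cross(X-ray(c,u,v)[0],ray(c,u,v)[1]/np.linalg.norm(ray(c,u,v)[1]))) for c,u,v in a]
def proj(c,X):
    p=np.array(c['R'])@np.array(X,float)+np.array(c['t']).ravel(); x,y=p[0]/p[2],p[1]/p[2]; s=1+c['k1']*(x*x+y*y)
    return np.array([c['fx']*x*s+c['cx'],c['fy']*y*s+c['cy']])
E
python3 - <<'E'
from h import *
for n in ['top','side','wrist']:
    c=snap(n,n+'0'); print(n,c['fx'],c['k1'],-np.array(c['R']).T@np.array(c['t']).ravel(),np.array(c['R'])[2])
    big=cv2.resize(c['img'],(800,600),interpolation=cv2.INTER_CUBIC); cv2.imwrite('pics/%s0b.png'%n,big)
print(telemetry.sense())
E
```

```text
pics
top 355.66255408153773 -0.06294547222375593 [ 246.86246706   77.88642505 1408.55562143] [ 0.18359632 -0.00232712 -0.98299897]
side 389.3378433006505 -0.03329411276770206 [ 412.46833785 -585.2389171  1106.0654664 ] [ 0.04107164  0.55638433 -0.82990939]
wrist 267.1975234630728 -0.014560399953032684 [ 259.51897738 -599.33093073  373.51522784] [-0.26631704 -0.08087325 -0.96048673]
{'time_s': 0.15, 'joint_positions': array([ 1.17101837,  0.39900998,  0.04507553,  1.53758341, -0.01869638,
        1.20689512, -0.05071189]), 'qd': array([ 0.00069279, -0.00300259,  0.00030542, -0.00515569,  0.00114664,
        0.00053026,  0.00246201]), 'joint_torque': array([ 2.40177105e-03, -4.75559628e+01,  1.36690244e+00, -2.54511309e+01,
        1.17272630e-02,  6.38595113e-03,  2.65084645e-05]), 'tool_pos': array([ 192.53109534, -620.59777611,  403.91368009]), 'orientation': array([ 9.88707492e-01,  1.49856440e-01, -1.69235996e-04, -7.17422229e-04]), 'wrist_force': array([-0.33649084,  0.11627504,  0.34055162]), 'torque': array([0.01103451, 0.06429221, 0.03706484]), 'grasp_force': 0.0, 'gripper_width': 85.68788697732221}
```

View pics/top0b.png

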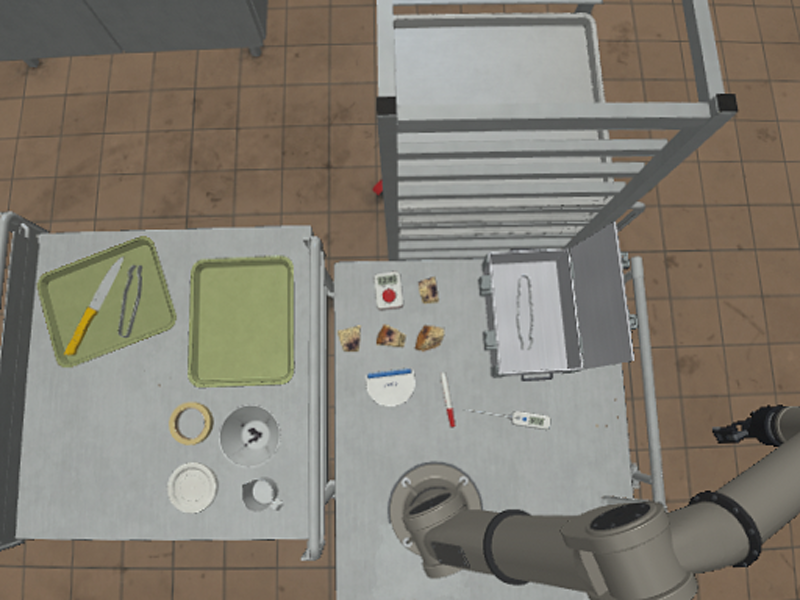

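View pics/side0b.png

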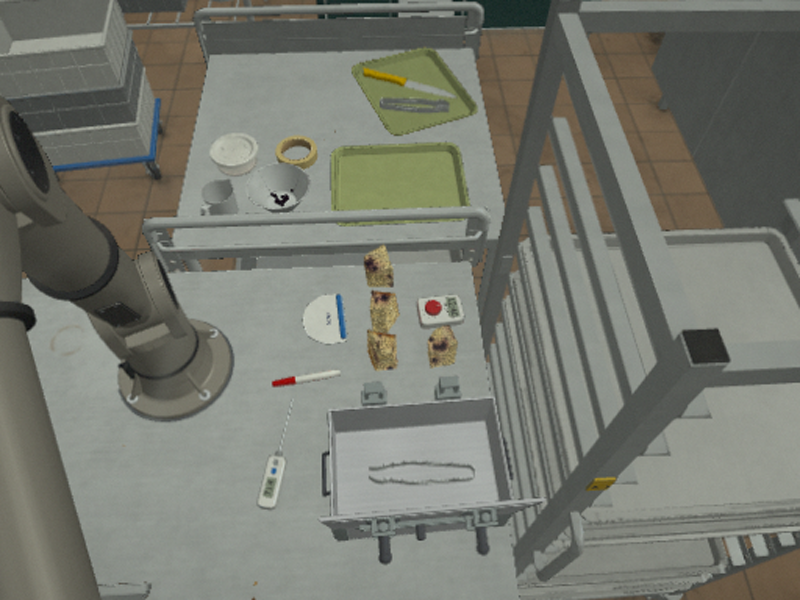

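The top view shows the empty tray at (241,321), four cake pieces at (349,338), (390,336), (429,337) and (428,290), the timer at (388,290), and the tongs at (525,312) in the carrier. I'll enlarge the cakes and the carrier.

```bash
python3 - <<'E'
from h import *
def crop(f,x0,y0,w,h,s): 
    im=load(f)['img'][y0:y0+h,x0:x0+w]; return cv2.resize(im,None,fx=s,fy=s,interpolation=cv2.INTER_CUBIC)
# top: cakes x 205..295,y 165..230 ; side: x 225..300 y 150..240
a=crop('top0',205,168,90,62,8); b=crop('side0',225,150,80,90,6)
cv2.imwrite('pics/ctop.png',a); cv2.imwrite('pics/cside.png',b)
print(a.shape,b.shape)
a=crop('top0',300,155,110,95,4);b=crop('side0',200,235,150,125,4)
o=np.zeros((max(a.shape[0],380)+500,600,3),np.uint8)
o=np.zeros((500,440+0,3),np.uint8)
cv2.imwrite('pics/ctopc.png',a)
c=load('top0')
def P(u,v,z): return np.round(atz(c,u*.64,v*.64,z)).tolist()
print('tray',[P(*q,20) for q in [(191,260),(293,257),(294,385),(191,385)]])
print('tray2',[P(*q,20) for q in [(40,275),(155,238),(175,322),(62,365)]])
print('cakes',[P(*q,80) for q in [(349,338),(390,336),(429,337),(428,290)]],'timer',P(388,290,34))
print('carrier rim',[P(*q,112) for q in [(484,253),(492,376),(567,250),(582,372)]])
print('tongs',[P(*q,6) for q in [(525,277),(526,347)]])
s=load('side0')
def Q(u,v,z): return np.round(atz(s,u*.64,v*.64,z)).tolist()
print('side tray',[Q(*q,20) for q in [(333,150),(464,144),(468,217),(334,223)]])
print('rim',[Q(*q,112) for q in [(328,406),(495,400),(325,518),(512,505)]], 'tongs',[Q(*q,6) for q in [(369,470),(474,474)]])
E
```

```text
(496, 720, 3) (540, 480, 3)
tray [[637.0, 613.0, 20.0], [638.0, 346.0, 20.0], [309.0, 340.0, 20.0], [314.0, 599.0, 20.0]]
tray2 [[609.0, 1022.0, 20.0], [700.0, 713.0, 20.0], [475.0, 647.0, 20.0], [370.0, 939.0, 20.0]]
cakes [[416.0, 197.0, 80.0], [418.0, 98.0, 80.0], [414.0, 4.0, 80.0], [529.0, 2.0, 80.0]] timer [541.0, 101.0, 34.0]
carrier rim [[611.0, -134.0, 112.0], [315.0, -138.0, 112.0], [614.0, -337.0, 112.0], [318.0, -349.0, 112.0]]
tongs [[573.0, -255.0, 6.0], [391.0, -246.0, 6.0]]
side tray [[314.0, 596.0, 20.0], [653.0, 604.0, 20.0], [634.0, 355.0, 20.0], [319.0, 351.0, 20.0]]
rim [[319.0, -148.0, 112.0], [613.0, -152.0, 112.0], [316.0, -339.0, 112.0], [615.0, -335.0, 112.0]] tongs [[385.0, -231.0, 6.0], [576.0, -249.0, 6.0]]
```

View pics/ctop.png

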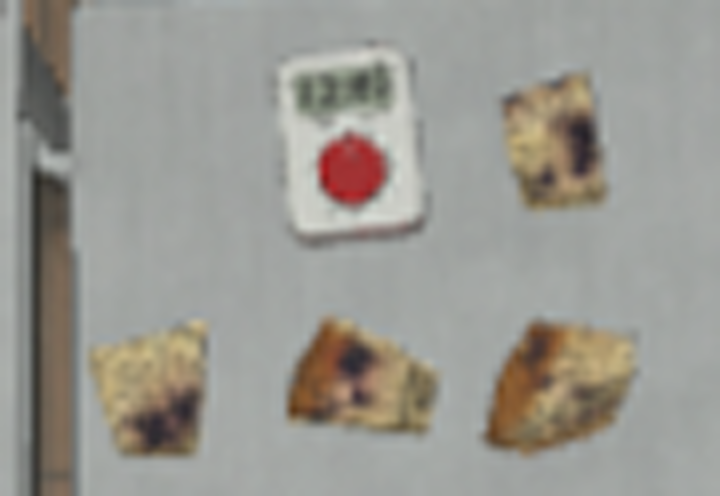

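View pics/cside.png

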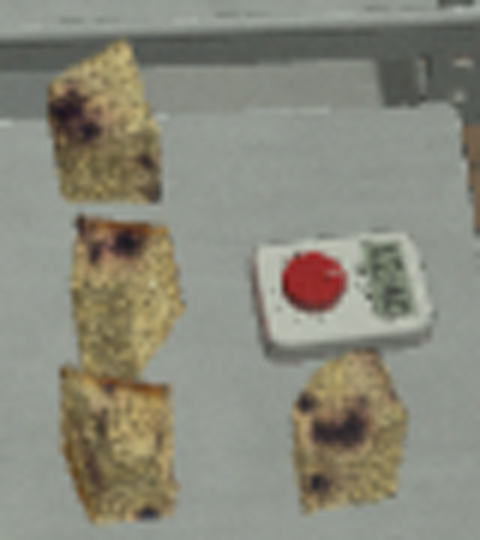

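View pics/ctopc.png

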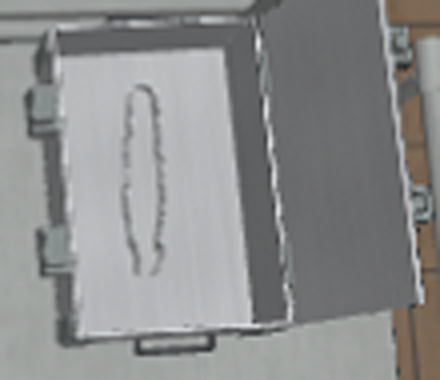

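Carrier front wall is at about y=-145, its centre near (465,-244), and its yaw is about 0. The tongs are at about (481,-245) with yaw -4°. I'll go up and over the lid to look from above the carrier.

Request:
drive_tool([
  {"xyz":[0,0,0.4]},
  {"xyz":[0,0,0.8]},
  {"xyz":[0,0,1]},
  {"xyz":[0,0,1]},
], fingers=-0.3)

```text
schema error: expected keys xyz, dr
```

Request:
drive_tool([
  {"xyz":[0.3,0.3,0]},
  {"xyz":[0.6,0.6,0]},
  {"xyz":[0.9,0.9,0]},
  {"xyz":[1,1,0]},
])

```text
schema error: expected keys xyz, dr
```

Request:
drive_tool([
  {"xyz":[0.3,0.3,0]},
  {"xyz":[0.6,0.6,0]},
  {"xyz":[0.9,0.9,0]},
  {"xyz":[1,1,0]},
])

```text
schema error: expected keys xyz, dr
```

Request:
drive_tool([
  {"xyz":[0.2,0.3,0],"dr":[0,0,-0.3]},
  {"xyz":[0.3,0.6,0],"dr":[0,0,-0.5]},
  {"xyz":[0.42,0.9,0],"dr":[0,0,-0.74]},
  {"xyz":[0.42,1,0],"dr":[0,0,-0.74]},
  {"xyz":[0.42,1,0],"dr":[0,0,-0.74]},
  {"xyz":[0.42,1,0],"dr":[0,0,-0.74]},
  {"xyz":[0.42,1,0],"dr":[0,0,-0.74]},
])

```text
time_s: 0.85
tool_pos: [242.0, -502.3, 404.8]
orientation: [0.999, -0.036, -0.0, 0.001]
wrist_force: [-0.3, 0.7, 0.2]
gripper_width: 85.4
grasp_force: 0.0
```

```bash
python3 - <<'E'
from h import *
s=telemetry.sense(); print(s['time_s'],s['tool_pos'],s['orientation'],s['joint_positions'])
c=snap('wrist','w1'); cv2.imwrite('pics/w1b.png',cv2.resize(c['img'],(800,600),interpolation=cv2.INTER_CUBIC))
E
```

```text
0.85 [ 241.96536062 -502.25636247  404.75308188] [ 9.99366115e-01 -3.55955525e-02 -1.75772029e-04  5.42155912e-04] [ 0.98851187  0.23335327  0.06686158  1.76243804 -0.01600701  1.14561396
 -0.58184397]
```

View pics/w1b.png

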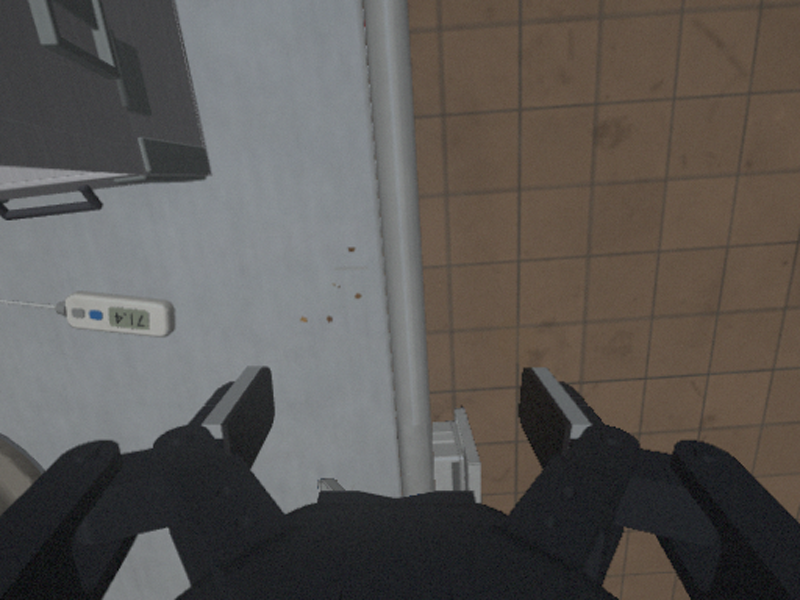

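That view was from outside the carrier: both keys are required in every row, so the first three calls were refused. Continuing from (242,-502,405).

Request:
drive_tool([
  {"xyz":[0,0,0.4],"dr":[0,0,0]},
  {"xyz":[0,0,0.8],"dr":[0,0,0]},
  {"xyz":[0,0,1],"dr":[0,0,0]},
  {"xyz":[0,0,1],"dr":[0,0,0]},
], fingers=-0.3)

```text
time_s: 1.3
tool_pos: [242.6, -502.5, 529.4]
orientation: [0.999, -0.035, 0.002, 0.004]
wrist_force: [0.9, -0.4, -0.6]
gripper_width: 55.7
grasp_force: 0.0
```

Request:
drive_tool([
  {"xyz":[0.3,0.3,0],"dr":[0,0,0]},
  {"xyz":[0.6,0.6,0],"dr":[0,0,0]},
  {"xyz":[0.9,0.9,0],"dr":[0,0,0]},
  {"xyz":[1,1,0],"dr":[0,0,0]},
])

```text
time_s: 1.7
tool_pos: [366.7, -377.1, 523.5]
orientation: [1.0, -0.031, 0.0, -0.002]
wrist_force: [0.4, 0.3, -1.3]
gripper_width: 55.5
grasp_force: 0.0
```

Request:
drive_tool([
  {"xyz":[0.3,0.3,0],"dr":[0,0,0]},
  {"xyz":[0.6,0.6,0],"dr":[0,0,0]},
  {"xyz":[0.8,0.9,0],"dr":[0,0,0]},
  {"xyz":[0.8,1,0],"dr":[0,0,0]},
  {"xyz":[0.8,1,0],"dr":[0,0,0]},
  {"xyz":[0.8,1,0],"dr":[0,0,0]},
  {"xyz":[0.8,1,0],"dr":[0,0,0]},
])

```text
time_s: 2.4
tool_pos: [457.8, -263.2, 524.3]
orientation: [0.999, -0.037, -0.001, 0.0]
wrist_force: [0.4, 0.1, -0.2]
gripper_width: 55.8
grasp_force: 0.0
```

```bash
python3 - <<'E'
from h import *
s=telemetry.sense(); print(s['time_s'],s['tool_pos'],s['orientation'],s['joint_positions'])
c=snap('wrist','w2'); cv2.imwrite('pics/w2b.png',cv2.resize(c['img'],(800,600),interpolation=cv2.INTER_CUBIC))
E
```

```text
2.4 [ 457.84572271 -263.20005998  524.30787093] [ 9.99325613e-01 -3.67144535e-02 -5.03201963e-04  3.39117594e-04] [ 0.60481332  0.11452663 -0.18226735  1.64058646  0.02208682  1.38908006
 -1.22453423]
```

View pics/w2b.png

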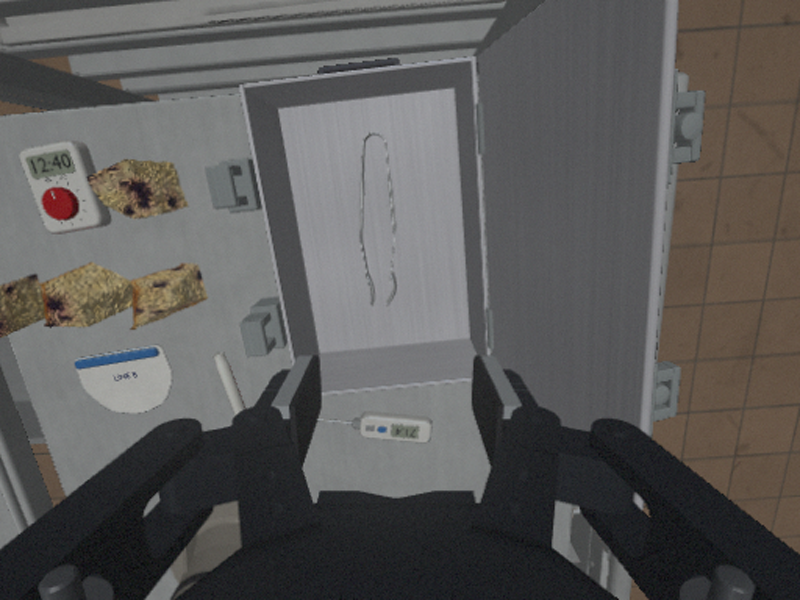

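The wrist view shows the whole carrier. Rim corners are at (241,86), (476,57), (487,380) and (298,396); the tongs' head is at (375,133) and their ends at (372,304) and (390,303).

```bash
python3 - <<'E'
from h import *
w=load('w2');t=load('top0');s=load('side0'); k=.64
np.set_printoptions(precision=1,suppress=True)
for n,a in dict(fl=(241,86),fr=(476,57),nr=(487,380),nl=(298,396)).items(): print(n,atz(w,a[0]*k,a[1]*k,112))
for n,a in dict(head=(375,133),e1=(372,304),e2=(390,303),L=(361,210),R=(393,210)).items(): print(n,atz(w,a[0]*k,a[1]*k,22))
print('head tri',tri((w,375*k,133*k),(s,474*k,472*k),(t,(300+146/4),155+84/4)))
print('rim fl',tri((w,241*k,86*k),(s,495*k,400*k),(t,300+50/4,155+30/4)),'fr',tri((w,476*k,57*k),(t,300+262/4,155+10/4)))
print('nl',tri((w,298*k,396*k),(s,328*k,406*k),(t,300+78/4,155+338/4)))
# keepers top centre
for a in [(232,172),(262,318)]: print('keep',atz(w,a[0]*k,a[1]*k,148))
E
```

```text
fl [ 610.5 -145.1  112. ]
fr [ 617.5 -341.1  112. ]
nr [ 324.2 -346.   112. ]
nl [ 320.5 -152.7  112. ]
head [ 574.1 -250.    22. ]
e1 [ 385.9 -229.9   22. ]
e2 [ 385.6 -251.2   22. ]
L [ 495.5 -227.5   22. ]
R [ 492.8 -262.9   22. ]
head tri (array([ 573.2, -251.4,   28.8]), [np.float64(1.2297482381214686), np.float64(0.678405016012729), np.float64(0.6334373929679352)])
rim fl (array([ 612.7, -145.4,  102.9]), [np.float64(3.068478739758019), np.float64(3.2428827441473875), np.float64(2.202474806359079)]) fr (array([ 605. , -329.4,  170.7]), [np.float64(1.3104021728527537), np.float64(1.3104021728526287)])
nl (array([ 319.6, -152.4,  115.4]), [np.float64(2.548149460565202), np.float64(2.7757665769409248), np.float64(2.18087552733967)])
keep [ 541.4 -138.8  148. ]
keep [ 418.1 -142.8  148. ]
```

Carrier centre (468,-246), yaw +1.4°. Tongs centre (480,-245), yaw -3°. Descending onto the tongs.

Request:
drive_tool([
  {"xyz":[0.1,0.1,-0.35],"dr":[0,0,0]},
  {"xyz":[0.185,0.15,-0.7],"dr":[0,0,0.04]},
  {"xyz":[0.185,0.15,-1],"dr":[0,0,0.04]},
  {"xyz":[0.185,0.15,-1],"dr":[0,0,0.04]},
])

```text
time_s: 2.85
tool_pos: [478.9, -243.3, 399.6]
orientation: [1.0, -0.025, -0.005, -0.002]
wrist_force: [-1.2, -0.3, -0.6]
gripper_width: 55.1
grasp_force: 0.0
```

Request:
drive_tool([
  {"xyz":[0,0,-0.35],"dr":[0,0,0]},
  {"xyz":[0,0,-0.7],"dr":[0,0,0]},
  {"xyz":[0,0,-1],"dr":[0,0,0]},
  {"xyz":[0,0,-1],"dr":[0,0,0]},
])

```text
time_s: 3.25
tool_pos: [479.4, -243.6, 282.1]
orientation: [1.0, -0.026, -0.004, -0.001]
wrist_force: [-1.2, 0.1, -0.5]
gripper_width: 56.0
grasp_force: 0.0
```

Request:
drive_tool([
  {"xyz":[0,0,-0.25],"dr":[0,0,0]},
  {"xyz":[0,0,-0.45],"dr":[0,0,0]},
  {"xyz":[0,0,-0.6],"dr":[0,0,0]},
  {"xyz":[0,0,-0.7],"dr":[0,0,0]},
  {"xyz":[0,0,-0.75],"dr":[0,0,0]},
  {"xyz":[0,0,-0.8],"dr":[0,0,0]},
  {"xyz":[0,0,-0.8],"dr":[0,0,0]},
])

```text
time_s: 3.95
tool_pos: [481.5, -243.1, 189.2]
orientation: [1.0, -0.025, 0.0, 0.0]
wrist_force: [0.1, -0.0, -0.3]
gripper_width: 55.8
grasp_force: 0.0
```

Request:
drive_tool([
  {"xyz":[0,0,-0.05],"dr":[0,0,0]},
  {"xyz":[0,0,-0.05],"dr":[0,0,0]},
])

```text
time_s: 4.15
tool_pos: [481.1, -242.8, 182.6]
orientation: [1.0, -0.025, -0.0, 0.0]
wrist_force: [-0.1, 0.5, 0.3]
gripper_width: 55.8
grasp_force: 0.0
```

Request:
drive_tool([
  {"xyz":[0,0,0],"dr":[0,0,0]},
  {"xyz":[0,0,0],"dr":[0,0,0]},
  {"xyz":[0,0,0],"dr":[0,0,0]},
  {"xyz":[0,0,0],"dr":[0,0,0]},
  {"xyz":[0,0,0],"dr":[0,0,0]},
  {"xyz":[0,0,0],"dr":[0,0,0]},
], fingers=1, newtons=40)

```text
time_s: 4.75
tool_pos: [481.5, -242.9, 183.1]
orientation: [1.0, -0.025, 0.0, 0.0]
wrist_force: [-0.2, 0.4, 5.2]
gripper_width: 30.0
grasp_force: 40.2
```

Request:
drive_tool([
  {"xyz":[0,0,0.2],"dr":[0,0,0]},
  {"xyz":[0,0,0.5],"dr":[0,0,0]},
  {"xyz":[0,0,0.8],"dr":[0,0,0]},
  {"xyz":[0,0,1],"dr":[0,0,0]},
  {"xyz":[0,0,1],"dr":[0,0,0]},
])

```text
time_s: 5.25
tool_pos: [482.4, -243.3, 306.0]
orientation: [1.0, -0.025, 0.003, 0.001]
wrist_force: [-0.1, -0.2, -0.7]
gripper_width: 30.0
grasp_force: 39.8
```

Tongs are held. Rising and carrying them over the rail to the tray centre, about (475,476).

Request:
drive_tool([
  {"xyz":[0,0.1,0.4],"dr":[0,0,0]},
  {"xyz":[0,0.4,0.8],"dr":[0,0,0]},
  {"xyz":[0,0.7,1],"dr":[0,0,0]},
  {"xyz":[0,1,1],"dr":[0,0,0]},
])

```text
time_s: 5.65
tool_pos: [482.1, -121.8, 425.8]
orientation: [1.0, -0.025, 0.003, 0.001]
wrist_force: [0.8, 1.0, -1.7]
gripper_width: 30.1
grasp_force: 40.1
```

Request:
drive_tool([
  {"xyz":[0,0.33,0],"dr":[0,0,0.05]},
  {"xyz":[0,0.67,0],"dr":[0,0,0.1]},
  {"xyz":[0,1,0],"dr":[0,0,0.15]},
])

```text
time_s: 5.95
tool_pos: [480.5, -1.3, 421.2]
orientation: [1.0, 0.013, -0.001, 0.0]
wrist_force: [0.5, -0.4, -0.8]
gripper_width: 29.9
grasp_force: 40.1
```

Request:
drive_tool([
  {"xyz":[0,0.33,0],"dr":[0,0,0.05]},
  {"xyz":[0,0.67,0],"dr":[0,0,0.1]},
  {"xyz":[0,1,0],"dr":[0,0,0.15]},
])

```text
time_s: 6.25
tool_pos: [480.5, 118.6, 421.1]
orientation: [0.999, 0.051, -0.001, 0.0]
wrist_force: [-0.1, -0.3, -1.7]
gripper_width: 29.4
grasp_force: 40.1
```

Request:
drive_tool([
  {"xyz":[0,0.33,0],"dr":[0,0,0.05]},
  {"xyz":[0,0.67,0],"dr":[0,0,0.1]},
  {"xyz":[0,1,0],"dr":[0,0,0.15]},
])

```text
time_s: 6.55
tool_pos: [480.7, 238.4, 421.0]
orientation: [0.996, 0.088, -0.001, 0.0]
wrist_force: [1.2, -0.2, -0.7]
gripper_width: 29.9
grasp_force: 40.1
```

Request:
drive_tool([
  {"xyz":[0,0.33,0],"dr":[0,0,0.05]},
  {"xyz":[0,0.67,0],"dr":[0,0,0.1]},
  {"xyz":[0,1,0],"dr":[0,0,0.15]},
])

```text
time_s: 6.85
tool_pos: [480.9, 358.4, 420.7]
orientation: [0.992, 0.126, -0.001, 0.001]
wrist_force: [0.9, 0.1, -0.5]
gripper_width: 29.6
grasp_force: 40.1
```

Request:
drive_tool([
  {"xyz":[0,0.33,0],"dr":[0,0,0.05]},
  {"xyz":[0,0.67,0],"dr":[0,0,0.1]},
  {"xyz":[0,1,0],"dr":[0,0,0.15]},
  {"xyz":[0,1,0],"dr":[0,0,0.15]},
  {"xyz":[0,1,0],"dr":[0,0,0.15]},
])

```text
time_s: 7.35
tool_pos: [480.5, 477.9, 420.3]
orientation: [0.987, 0.163, -0.002, 0.001]
wrist_force: [0.6, -0.9, 0.1]
gripper_width: 29.6
grasp_force: 40.1
```

```bash
python3 - <<'E'
from h import *
s=telemetry.sense(); print(s['time_s'],s['tool_pos'],s['orientation'],s['joint_positions'])
E
```

```text
7.35 [480.4727071  477.89928943 420.28243897] [ 9.86563192e-01  1.63368414e-01 -1.71835466e-03  9.36091137e-04] [-0.39762484  0.50637053 -0.66421469  1.42561682  0.31239717  1.3202889
 -2.3216016 ]
```

Request:
drive_tool([
  {"xyz":[0,0,-0.35],"dr":[0,0,0]},
  {"xyz":[0,0,-0.7],"dr":[0,0,0]},
  {"xyz":[0,0,-1],"dr":[0,0,0]},
])

```text
time_s: 7.65
tool_pos: [481.9, 474.5, 299.9]
orientation: [0.987, 0.161, -0.001, 0.002]
wrist_force: [0.2, -0.6, -0.9]
gripper_width: 29.6
grasp_force: 40.2
```

Request:
drive_tool([
  {"xyz":[0,0,-0.3],"dr":[0,0,0]},
  {"xyz":[0,0,-0.6],"dr":[0,0,0]},
  {"xyz":[0,0,-0.8],"dr":[0,0,0]},
  {"xyz":[0,0,-0.9],"dr":[0,0,0]},
  {"xyz":[0,0,-0.95],"dr":[0,0,0]},
  {"xyz":[0,0,-0.97],"dr":[0,0,0]},
  {"xyz":[0,0,-0.97],"dr":[0,0,0]},
])

```text
time_s: 8.35
tool_pos: [481.7, 477.3, 187.4]
orientation: [0.987, 0.162, 0.001, -0.0]
wrist_force: [-0.3, -0.2, -0.2]
gripper_width: 30.0
grasp_force: 40.1
```

Request:
drive_tool([
  {"xyz":[0,0,0],"dr":[0,0,0]},
  {"xyz":[0,0,0],"dr":[0,0,0]},
  {"xyz":[0,0,0],"dr":[0,0,0]},
  {"xyz":[0,0,0],"dr":[0,0,0]},
], fingers=-0.3)

```text
time_s: 8.75
tool_pos: [481.3, 477.3, 186.8]
orientation: [0.987, 0.162, 0.0, -0.0]
wrist_force: [0.4, -0.4, -0.4]
gripper_width: 55.7
grasp_force: 0.0
```

Request:
drive_tool([
  {"xyz":[0,0,0.25],"dr":[0,0,0]},
  {"xyz":[0,0,0.6],"dr":[0,0,0]},
  {"xyz":[0,0,1],"dr":[0,0,0]},
])

```text
time_s: 9.05
tool_pos: [480.9, 476.6, 306.3]
orientation: [0.987, 0.162, -0.001, 0.001]
wrist_force: [0.5, 0.3, 0.2]
gripper_width: 55.5
grasp_force: 0.0
```

Request:
drive_tool([
  {"xyz":[0,0,0.4],"dr":[0,0,0]},
  {"xyz":[0,0,0.8],"dr":[0,0,0]},
  {"xyz":[0,0,1],"dr":[0,0,0]},
])

```text
time_s: 9.35
tool_pos: [481.1, 478.0, 432.0]
orientation: [0.987, 0.162, 0.003, -0.002]
wrist_force: [-0.0, 0.8, 0.2]
gripper_width: 55.5
grasp_force: 0.0
```

Request:
drive_tool([
  {"xyz":[0,-0.33,0.4],"dr":[0,0,-0.1]},
  {"xyz":[0,-0.67,0.6],"dr":[0,0,-0.2]},
  {"xyz":[0,-1,0.6],"dr":[0,0,-0.3]},
], fingers=-1)

```text
time_s: 9.65
tool_pos: [480.6, 357.9, 502.7]
orientation: [0.996, 0.088, 0.003, -0.002]
wrist_force: [0.6, -0.6, -0.1]
gripper_width: 85.4
grasp_force: 0.0
```

Request:
drive_tool([
  {"xyz":[-0.1,-0.33,0],"dr":[0,0,-0.1]},
  {"xyz":[-0.2,-0.67,0],"dr":[0,0,-0.2]},
  {"xyz":[-0.3,-1,0],"dr":[0,0,-0.3]},
])

```text
time_s: 9.95
tool_pos: [444.4, 235.5, 498.5]
orientation: [1.0, 0.012, 0.0, 0.0]
wrist_force: [0.7, -0.2, 1.2]
gripper_width: 85.3
grasp_force: 0.0
```

Request:
drive_tool([
  {"xyz":[-0.1,-0.33,0],"dr":[0,0,0]},
  {"xyz":[-0.3,-0.67,0],"dr":[0,0,0]},
  {"xyz":[-0.5,-1,0],"dr":[0,0,0]},
  {"xyz":[-0.5,-1,0],"dr":[0,0,0]},
  {"xyz":[-0.5,-1,0],"dr":[0,0,0]},
  {"xyz":[-0.5,-1,0],"dr":[0,0,0]},
])

```text
time_s: 10.55
tool_pos: [385.4, 118.3, 498.7]
orientation: [1.0, 0.014, 0.0, -0.0]
wrist_force: [0.9, 0.3, 0.2]
gripper_width: 85.8
grasp_force: 0.0
```

```bash
python3 - <<'E'
from h import *
s=telemetry.sense(); print(s['time_s'],s['tool_pos'],s['orientation'],s['joint_positions'])
c=snap('wrist','w3'); 
snap('top','t3'); snap('side','s3')
cv2.imwrite('pics/w3b.png',cv2.resize(c['img'],(800,600),interpolation=cv2.INTER_CUBIC))
E
```

```text
10.55 [385.39911407 118.26806757 498.69766128] [ 9.99904072e-01  1.38402837e-02  4.93650366e-04 -2.21281447e-04] [ 0.13152184 -0.1188054  -0.4797092   1.91835148 -0.05648471  1.32803591
 -1.8748793 ]
```

View pics/w3b.png

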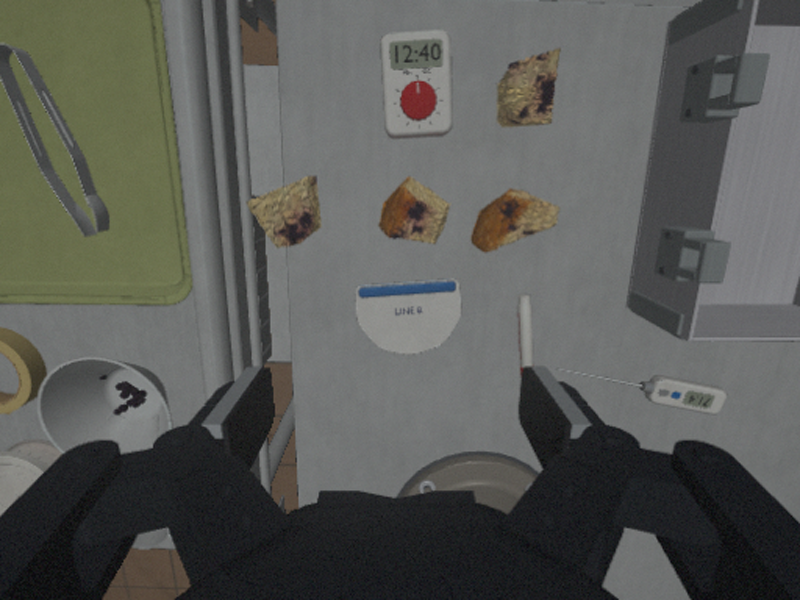

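The tongs lie flat on the tray. The four cakes are at (285,212), (413,212), (515,220) and (530,88). I'll fit boxes to the silhouettes over several views to get positions, yaws and identities.

```bash
cat > fit.py <<'E'
from h import *
from scipy.optimize import minimize
DIM={'01':(57,52,83),'03':(62,76,82),'05':(65,59,94),'07':(68,64,77),'10':(60,75,88)}
def mask(c):
    hsv=cv2.cvtColor(c['img'],cv2.COLOR_BGR2HSV); m=((hsv[...,1]>60)&(hsv[...,0]<32)).astype(np.uint8)
    return m
def blob(c,p0,win):
    m=mask(c); u,v=[int(round(q)) for q in proj(c,[*p0,40])]
    n,l,st,ce=cv2.connectedComponentsWithStats(cv2.morphologyEx(m,cv2.MORPH_CLOSE,np.ones((3,3))))
    best=min((i for i in range(1,n) if st[i,4]>60),key=lambda i:np.hypot(ce[i][0]-u,ce[i][1]-v))
    b=(l==best).astype(np.uint8)
    cs,_=cv2.findContours(b,cv2.RETR_EXTERNAL,cv2.CHAIN_APPROX_NONE); b=cv2.drawContours(b*0,cs,-1,1,-1)
    return b,ce[best],st[best]
def sil(c,x,y,a,d):
    pts=[]
    for i in (-1,1):
        for j in (-1,1):
            for z in (0,d[2]):
                X=x+np.cos(a)*i*d[0]/2-np.sin(a)*j*d[1]/2; Y=y+np.sin(a)*i*d[0]/2+np.cos(a)*j*d[1]/2
                pts.append(proj(c,[X,Y,z]))
    h=cv2.convexHull((np.array(pts)*16).round().astype(np.int32)); m=np.zeros((384,512),np.uint8)
    cv2.fillConvexPoly(m,h,1,shift=4); return m
E
cat > run1.py <<'E'
from fit import *
V={k:load(k) for k in ['w3','top0','side0','w2']}
for n,p in dict(A=(416,197),B=(418,98),C=(414,4),D=(529,2)).items():
    bl={}
    for k,c in V.items():
        if k=='w2' and n in 'AB': continue
        b,ce,st=blob(c,p,0); bl[k]=b; print(n,k,st,end=' ')
    print()
    res=[]
    for idn,d in DIM.items():
        bb=(9,)
        def cost(q): 
            t=0
            for k,b in bl.items():
                m=sil(V[k],q[0],q[1],q[2],d); t+=1-(m&b).sum()/(m|b).sum()
            return t/len(bl)
        for a in np.radians([0,30,60,90,120,150]):
            r=minimize(cost,[p[0],p[1],a],method='Nelder-Mead',options=dict(initial_simplex=[[p[0],p[1],a-.15],[p[0]+12,p[1],a],[p[0],p[1]+12,a],[p[0]-8,p[1]-8,a+.3]],maxiter=80))
            res.append((round(r.fun,3),idn,round(r.x[0]),round(r.x[1]),round(np.degrees(r.x[2])%180)))
    res.sort(); print(n,res[:9])
E
python3 run1.py
```

```text
A w3 [ 159  113   46   45 1210] A top0 [211 197  20 110 443] A side0 [ 233  157   23   80 1227] 
A [(np.float64(0.598), '01', 420, 215, 114), (np.float64(0.6), '01', 420, 218, 104), (np.float64(0.607), '01', 421, 216, 82), (np.float64(0.61), '01', 417, 218, 24), (np.float64(0.611), '01', 419, 219, 13), (np.float64(0.613), '01', 419, 217, 177), (np.float64(0.631), '07', 422, 214, 89), (np.float64(0.633), '05', 421, 214, 89), (np.float64(0.635), '05', 421, 213, 99)]
B w3 [ 243  113   44   43 1172] B top0 [241 208  18  14 185] B side0 [ 233  157   23   80 1227] 
B [(np.float64(0.429), '01', 421, 101, 58), (np.float64(0.43), '01', 421, 101, 55), (np.float64(0.442), '01', 422, 102, 145), (np.float64(0.443), '01', 426, 103, 78), (np.float64(0.448), '01', 423, 103, 114), (np.float64(0.466), '01', 426, 102, 171), (np.float64(0.513), '05', 426, 102, 90), (np.float64(0.514), '05', 424, 104, 110), (np.float64(0.517), '05', 420, 103, 49)]
C w3 [ 302  121   56   40 1341] C top0 [266 208  18  17 216] C side0 [ 233  157   23   80 1227] C w2 [   0  168  133   48 3830] 
C [(np.float64(0.473), '01', 417, 5, 92), (np.float64(0.474), '01', 417, 6, 85), (np.float64(0.474), '01', 418, 5, 92), (np.float64(0.477), '01', 415, 3, 163), (np.float64(0.481), '01', 416, 3, 161), (np.float64(0.481), '01', 416, 4, 161), (np.float64(0.527), '05', 421, 10, 84), (np.float64(0.534), '05', 423, 12, 107), (np.float64(0.541), '10', 421, 14, 179)]
D w3 [ 319   32   39   49 1269] D top0 [268 178  12  16 138] D side0 [274 208  19  27 390] D w2 [  57  102   63   38 1556] 
D [(np.float64(0.407), '01', 537, -4, 78), (np.float64(0.413), '01', 536, 0, 171), (np.float64(0.413), '01', 537, 0, 173), (np.float64(0.414), '01', 536, 0, 171), (np.float64(0.427), '01', 530, 4, 107), (np.float64(0.442), '01', 537, -3, 54), (np.float64(0.537), '07', 533, 6, 81), (np.float64(0.537), '07', 534, 7, 81), (np.float64(0.537), '07', 534, 9, 82)]
```

```bash
python3 - <<'E'
from fit import *
tiles=[]
for k,(x0,y0,w,h) in dict(w3=(150,20,220,150),w2=(0,90,135,130),side0=(222,150,84,92)).items():
    c=load(k); im=c['img'][y0:y0+h,x0:x0+w]; hsv=cv2.cvtColor(c['img'],cv2.COLOR_BGR2HSV)[y0:y0+h,x0:x0+w]
    m=(((hsv[...,1]>55)&(hsv[...,0]<35))|((hsv[...,2]<95)&(hsv[...,1]>25))).astype(np.uint8)*255
    s=300/h; tiles.append([cv2.resize(im,None,fx=s,fy=s,interpolation=cv2.INTER_CUBIC),cv2.resize(cv2.cvtColor(m,cv2.COLOR_GRAY2BGR),None,fx=s,fy=s)])
top=np.hstack([tiles[0][0],tiles[1][0]])[:,:800]; bot=np.hstack([tiles[2][0],tiles[2][1],tiles[1][1]])
W=800; f=lambda a:cv2.copyMakeBorder(a[:,:W],0,0,0,max(0,W-a.shape[1]),cv2.BORDER_CONSTANT)
cv2.imwrite('pics/mos.png',np.vstack([f(top),f(bot)]))
E
```

View pics/mos.png

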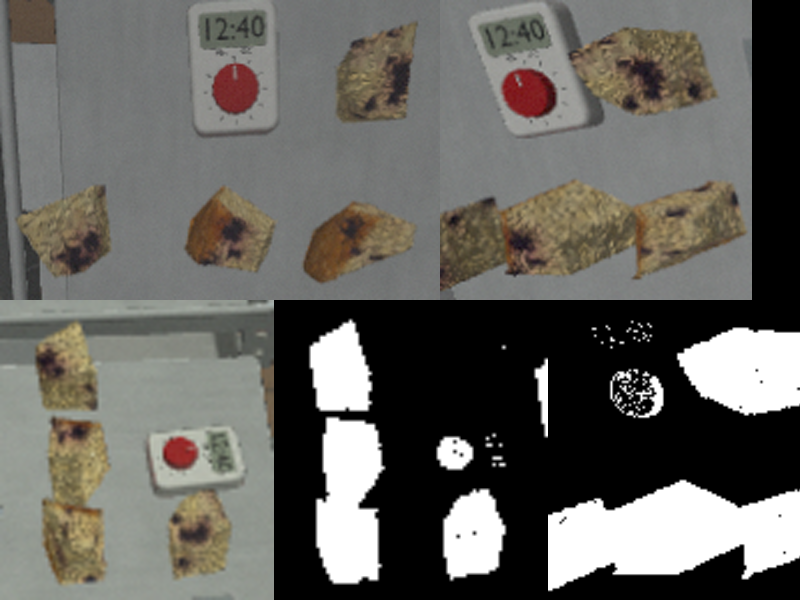

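```bash
cat > run2.py <<'E'
from fit import *
import itertools,sys,json
def mask2(c):
    hsv=cv2.cvtColor(c['img'],cv2.COLOR_BGR2HSV).astype(int)
    return (((hsv[...,1]>55)&(hsv[...,0]<35)&(hsv[...,0]>6))|((hsv[...,2]<95)&(hsv[...,1]>25)&(hsv[...,0]>120))|((hsv[...,2]<95)&(hsv[...,1]>25)&(hsv[...,0]<35))).astype(np.uint8)
def joint(V,P,skip,ids=None,rounds=3):
    names=list(P); S={}
    roi={};M={}
    for k,c in V.items():
        r=np.zeros((384,512),np.uint8)
        for n,p in P.items():
            if (n,k) not in skip: r|=sil(c,p[0],p[1],0,(105,105,100))
        roi[k]=r; M[k]=cv2.morphologyEx(mask2(c),cv2.MORPH_CLOSE,np.ones((3,3)))&r
    S={n:[P[n][0],P[n][1],0.,'10'] for n in names}
    for it in range(rounds):
        for n in names:
            oth={k:np.bitwise_or.reduce([sil(c,*S[m][:3],DIM[S[m][3]]) for m in names if m!=n]+[M[k]*0]) for k,c in V.items()}
            def cost(q,d):
                t=0
                for k,c in V.items():
                    if (n,k) in skip: continue
                    s=sil(c,*q,d); u=s|oth[k]; near=sil(c,P[n][0],P[n][1],0,(115,115,105))
                    t+=(((u^M[k])&roi[k]&near).sum())/s.sum()
                return t
            res=[]
            for i,d in DIM.items():
                if ids and i not in ids[n]: continue
                st=np.radians([0,30,60,90,120,150]) if it==0 or True else [S[n][2]]
                for a in st:
                    p=S[n][:2]
                    r=minimize(cost,[*p,a],args=(d,),method='Nelder-Mead',options=dict(initial_simplex=[[p[0],p[1],a-.15],[p[0]+10,p[1],a],[p[0],p[1]+10,a],[p[0]-7,p[1]-7,a+.3]],maxiter=60))
                    res.append((round(r.fun,3),i,*r.x))
            res.sort(key=lambda r:r[0]); b=res[0]; S[n]=[b[2],b[3],b[4],b[1]]
            if it==rounds-1: print(n,[(float(r[0]),r[1],round(r[2]),round(r[3]),round(np.degrees(r[4])%180)) for r in res[:10]])
    return S
if __name__=='__main__':
    V={k:load(k) for k in ['w3','top0','side0','w2']}
    joint(V,dict(A=(416,200),B=(418,100),C=(416,6),D=(533,2)),{('A','top0'),('A','w2')})
E
python3 run2.py
```

```text
A [(0.745, '01', 419, 216, 113), (0.755, '01', 420, 217, 114), (0.777, '01', 416, 218, 22), (0.784, '01', 417, 217, 25), (0.81, '01', 419, 215, 86), (0.813, '01', 416, 219, 10), (0.855, '10', 418, 244, 0), (0.866, '10', 418, 244, 5), (0.912, '07', 420, 215, 88), (0.925, '05', 419, 212, 95)]
B [(1.348, '01', 427, 102, 85), (1.412, '01', 424, 100, 71), (1.484, '01', 424, 104, 113), (1.512, '01', 426, 104, 2), (1.525, '01', 421, 103, 152), (1.535, '01', 422, 103, 36), (1.609, '05', 426, 102, 95), (1.611, '05', 426, 103, 95), (1.613, '05', 427, 103, 95), (1.7, '10', 425, 104, 1)]
C [(1.109, '01', 417, 5, 93), (1.115, '01', 417, 6, 93), (1.13, '01', 417, 5, 88), (1.224, '01', 418, 3, 175), (1.227, '01', 418, 4, 176), (1.234, '01', 418, 6, 177), (1.458, '05', 419, 11, 89), (1.46, '05', 419, 11, 89), (1.521, '05', 420, 10, 97), (1.577, '10', 421, 14, 179)]
D [(1.499, '01', 538, 2, 85), (1.503, '01', 537, -2, 85), (1.511, '01', 537, 0, 78), (1.537, '01', 536, 2, 171), (1.54, '01', 536, 0, 170), (1.646, '01', 533, -1, 36), (2.037, '05', 537, 10, 82), (2.046, '05', 532, 7, 88), (2.05, '05', 537, 8, 84), (2.055, '07', 534, 5, 81)]
```

Masks are good, but plain boxes don't fit these wedge-like pieces. I'll take two more wrist views and carve a visual hull.

Request:
drive_tool([
  {"xyz":[0.1,-0.3,-0.2],"dr":[0,0,0]},
  {"xyz":[0.2,-0.6,-0.4],"dr":[0,0,0]},
  {"xyz":[0.2,-1,-0.4],"dr":[0,0,0]},
  {"xyz":[0.2,-1,-0.4],"dr":[0,0,0]},
  {"xyz":[0.2,-1,-0.4],"dr":[0,0,0]},
  {"xyz":[0.2,-1,-0.4],"dr":[0,0,0]},
])

```text
time_s: 11.3
tool_pos: [409.6, -1.5, 450.5]
orientation: [1.0, 0.014, 0.0, -0.0]
wrist_force: [0.5, 0.1, -0.4]
gripper_width: 85.2
grasp_force: 0.0
```

```bash
python3 -c "
from h import *
snap('wrist','v1')"
```

Request:
drive_tool([
  {"xyz":[0,0.33,0],"dr":[0,0,0.17]},
  {"xyz":[0,0.66,0],"dr":[0,0,0.34]},
  {"xyz":[0,1,0],"dr":[0,0,0.5]},
  {"xyz":[0,1,0],"dr":[0,0,0.75]},
  {"xyz":[0,1,0],"dr":[0,0,1]},
])

```text
time_s: 11.85
tool_pos: [408.7, 120.2, 450.7]
orientation: [0.964, 0.266, 0.0, 0.0]
wrist_force: [0.2, -0.2, 0.6]
gripper_width: 85.1
grasp_force: 0.0
```

Request:
drive_tool([
  {"xyz":[0,0.33,0],"dr":[0,0,0.25]},
  {"xyz":[0,0.66,0],"dr":[0,0,0.5]},
  {"xyz":[0,1,0],"dr":[0,0,0.75]},
  {"xyz":[0,1,0],"dr":[0,0,1]},
  {"xyz":[0,1,0],"dr":[0,0,1]},
])

```text
time_s: 12.35
tool_pos: [408.3, 239.6, 450.5]
orientation: [0.87, 0.493, 0.0, -0.0]
wrist_force: [0.9, -0.5, -0.2]
gripper_width: 85.5
grasp_force: 0.0
```

Request:
drive_tool([
  {"xyz":[0.3,0,0],"dr":[0,0,0.25]},
  {"xyz":[0.6,0,0],"dr":[0,0,0.5]},
  {"xyz":[0.7,0,0],"dr":[0,0,0.75]},
  {"xyz":[0.7,0,0],"dr":[0,0,1]},
  {"xyz":[0.7,0,0],"dr":[0,0,1]},
  {"xyz":[0.7,0,0],"dr":[0,0,1]},
  {"xyz":[0.7,0,0],"dr":[0,0,1]},
])

```text
time_s: 13.05
tool_pos: [492.8, 237.1, 450.5]
orientation: [0.724, 0.69, 0.0, 0.0]
wrist_force: [0.1, 0.4, -0.3]
gripper_width: 85.4
grasp_force: 0.0
```

```bash
python3 -c "
from h import *
c=snap('wrist','v2'); cv2.imwrite('pics/v12.png',np.hstack([load('v1')['img'],c['img']])[:,:][::1])
im=cv2.imread('pics/v12.png'); cv2.imwrite('pics/v12.png',cv2.resize(im,(800,300),interpolation=cv2.INTER_AREA))
s=telemetry.sense(); print(s['tool_pos'],s['orientation'],s['joint_positions'],s['time_s'])"
```

```text
[492.82602497 237.20311262 450.55268982] [7.23422622e-01 6.90405382e-01 8.41572898e-05 3.34885475e-04] [ 0.00788836  0.22137093 -0.62905231  1.70823925  0.13696314  1.2558548
 -0.69878577] 13.1
```

View pics/v12.png

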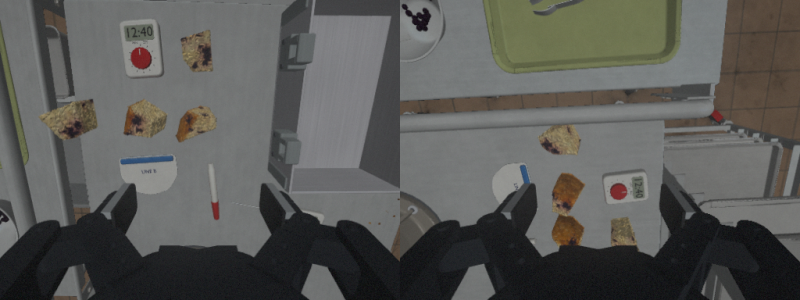

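v1 and v2 show all the pieces separated; in v2 the gripper hides part of C and D. Carving now.

```bash
cat > carve.py <<'E'
from run2 import *
def pv(c,X):
    p=X@np.array(c['R']).T+np.array(c['t']).ravel(); x=p[:,0]/p[:,2];y=p[:,1]/p[:,2]; s=1+c['k1']*(x*x+y*y)
    return np.stack([c['fx']*x*s+c['cx'],c['fy']*y*s+c['cy']],1)
def carve(views,p,half=60,step=3,miss=0):
    g=np.arange(-half,half+1,step); z=np.arange(3,106,4)
    X,Y,Z=np.meshgrid(p[0]+g,p[1]+g,z,indexing='ij'); Q=np.stack([X,Y,Z],-1).reshape(-1,3).astype(float)
    cnt=np.zeros(len(Q),int)
    for k in views:
        c=load(k); m=cv2.dilate(cv2.morphologyEx(mask2(c),cv2.MORPH_CLOSE,np.ones((3,3))),np.ones((2,2)))
        uv=pv(c,Q).round().astype(int); ok=(uv[:,0]>=0)&(uv[:,0]<512)&(uv[:,1]>=0)&(uv[:,1]<384)
        hit=np.zeros(len(Q),bool); hit[ok]=m[uv[ok,1],uv[ok,0]]>0; cnt+=~hit
    return Q[cnt<=miss],z
def report(n,views,p,**kw):
    Q,zs=carve(views,p,**kw)
    l=Q[np.hypot(Q[:,0]-p[0],Q[:,1]-p[1])<58]
    print(n,'ztop',l[:,2].max() if len(l) else None)
    for lo,hi in [(0,30),(40,60),(60,80)]:
        s=l[(l[:,2]>=lo)&(l[:,2]<=hi)]
        if len(s)<10: continue
        # typical slice: columns present in at least half the layers
        u,ct=np.unique(s[:,:2],axis=0,return_counts=True); u=u[ct>=.5*ct.max()]
        r=cv2.minAreaRect(u.astype(np.float32)); 
        ws=[(int(a),int(round(np.ptp(u@[np.cos(np.radians(a)),np.sin(np.radians(a))])))) for a in range(0,180,15)]
        print('  z',lo,hi,'c',u.mean(0).round(),'rect',[round(q) for q in r[0]],[round(q) for q in r[1]],round(r[2]),'w',ws)
if __name__=='__main__':
    report('A',['w3','v1','v2','side0'],(418,212))
    report('B',['w3','v1','v2','side0','top0'],(424,102))
    report('C',['w3','v1','w2','side0','top0'],(418,5))
    report('D',['w3','v1','w2','side0','top0'],(535,0))
E
python3 carve.py
```

```text
A ztop 103.0
  z 0 30 c [420. 221.] rect [420, 221] [42, 63] 90 w [(0, 63), (15, 58), (30, 57), (45, 57), (60, 56), (75, 51), (90, 42), (105, 49), (120, 56), (135, 62), (150, 67), (165, 67)]
  z 40 60 c [419. 221.] rect [416, 221] [55, 55] 7 w [(0, 57), (15, 54), (30, 56), (45, 57), (60, 59), (75, 57), (90, 54), (105, 58), (120, 61), (135, 62), (150, 64), (165, 63)]
  z 60 80 c [422. 218.] rect [417, 218] [46, 43] 9 w [(0, 48), (15, 47), (30, 48), (45, 47), (60, 46), (75, 44), (90, 42), (105, 44), (120, 44), (135, 49), (150, 51), (165, 50)]
B ztop 103.0
  z 0 30 c [423.  99.] rect [425, 97] [69, 55] 81 w [(0, 57), (15, 62), (30, 66), (45, 66), (60, 67), (75, 68), (90, 69), (105, 73), (120, 72), (135, 66), (150, 58), (165, 56)]
  z 40 60 c [420. 101.] rect [418, 100] [58, 52] 63 w [(0, 54), (15, 61), (30, 65), (45, 64), (60, 59), (75, 58), (90, 60), (105, 64), (120, 64), (135, 59), (150, 52), (165, 53)]
  z 60 80 c [420.  99.] rect [420, 97] [48, 47] 75 w [(0, 48), (15, 53), (30, 54), (45, 53), (60, 51), (75, 48), (90, 54), (105, 59), (120, 60), (135, 57), (150, 50), (165, 47)]
C ztop
[... 378 characters left out ...]
  2.] rect [424, 5] [43, 71] 24 w [(0, 54), (15, 48), (30, 45), (45, 49), (60, 56), (75, 60), (90, 63), (105, 68), (120, 71), (135, 70), (150, 66), (165, 59)]
D ztop 103.0
  z 0 30 c [537.  -2.] rect [538, -1] [56, 43] 6 w [(0, 54), (15, 58), (30, 61), (45, 59), (60, 56), (75, 52), (90, 45), (105, 44), (120, 53), (135, 57), (150, 59), (165, 57)]
  z 40 60 c [535.   0.] rect [535, 2] [58, 44] 6 w [(0, 57), (15, 58), (30, 58), (45, 59), (60, 58), (75, 54), (90, 45), (105, 46), (120, 51), (135, 55), (150, 58), (165, 57)]
  z 60 80 c [536.   2.] rect [535, 4] [39, 54] 90 w [(0, 54), (15, 55), (30, 57), (45, 57), (60, 55), (75, 49), (90, 39), (105, 46), (120, 51), (135, 53), (150, 55), (165, 55)]
```

```bash
python3 - <<'E'
from carve import *
# rail: line along x ; constraints in yz
A=[];b=[]
for k,u,v in [('top0',316,400),('side0',320,216),('w3',214,150)]:
    o,d=ray(load(k),u*.64,v*.64); n=np.array([d[2],-d[1]]); n/=np.linalg.norm(n); A.append(n); b.append(n@o[1:])
A=np.array(A);b=np.array(b)
for s in ([0,1],[1,2],[0,1,2]): x=np.linalg.lstsq(A[s],b[s],rcond=None)[0]; print('rail yz',x, A@x-b)
# rail width
print([atz(load('top0'),u*.64,256,140)[1] for u in (309,323)])
# piece heights: peak pixel in side0 crop vs hull: side peak pixel of A: crop(222,150) scale 300/92
s=300/92
for n,(u,v),p in [('A',(78,22),(419,220)),('B',(75,118),(421,100)),('C',(50,200),(418,5)),('D',(208,192),(535,1))]:
    o,d=ray(load('side0'),222+u/s,150+v/s)
    # height where the ray is over piece's +y side .. centre
    print(n,[(dy,round(float((o+d*((p[1]+dy-o[1])/d[1]))[2]))) for dy in (-25,0,25)])
# A front-bottom and others fine
report('A',['w3','v1','v2','side0','w2'],(418,218))
E
```

```text
rail yz [266.84064555 141.22521285] [-5.68434189e-14  0.00000000e+00 -9.83754230e+00]
rail yz [246.76379821 163.95894726] [1.65048916e+01 5.68434189e-14 5.68434189e-14]
rail yz [263.01592938 141.29215898] [ 3.77302862  2.82249631 -6.33018152]
[np.float64(282.87926189280824), np.float64(251.17942111241751)]
A [(-25, 127), (0, 95), (25, 64)]
B [(-25, 136), (0, 99), (25, 62)]
C [(-25, 150), (0, 107), (25, 65)]
D [(-25, 159), (0, 117), (25, 74)]
A ztop 43.0
  z 0 30 c [413. 213.] rect [412, 210] [26, 59] 72 w [(0, 54), (15, 47), (30, 41), (45, 36), (60, 31), (75, 27), (90, 30), (105, 39), (120, 49), (135, 55), (150, 59), (165, 58)]
```

The rail runs at y≈267 with its top near 150, and piece A stands close to it at (418,220). I'll grip A across x with the hand tilted away from the rail.

Request:
drive_tool([
  {"xyz":[-0.3,-0.2,0],"dr":[0,0,0.2]},
  {"xyz":[-0.62,-0.51,-0.2],"dr":[0,0,0.35]},
  {"xyz":[-0.62,-0.51,-0.5],"dr":[0,0,0.35]},
  {"xyz":[-0.62,-0.51,-0.8],"dr":[0,0,0.35]},
  {"xyz":[-0.62,-0.51,-1],"dr":[0,0,0.35]},
  {"xyz":[-0.62,-0.51,-1],"dr":[0,0,0.35]},
], newtons=35)

```text
time_s: 13.7
tool_pos: [417.1, 175.0, 327.8]
orientation: [0.66, 0.751, -0.003, -0.001]
wrist_force: [0.1, -0.2, 0.7]
gripper_width: 85.4
grasp_force: 0.0
```

Request:
drive_tool([
  {"xyz":[0,0,0],"dr":[0.2,0,0]},
  {"xyz":[0,0,0],"dr":[0.4,0,0]},
  {"xyz":[0,0,0],"dr":[0.5,0,0]},
  {"xyz":[0,0,0],"dr":[0.5,0,0]},
  {"xyz":[0,0,0],"dr":[0.5,0,0]},
])

```text
time_s: 14.2
tool_pos: [419.2, 176.2, 331.5]
orientation: [0.655, 0.746, 0.094, -0.081]
wrist_force: [-0.0, -0.5, -0.4]
gripper_width: 85.3
grasp_force: 0.0
```

```bash
python3 - <<'E'
from h import *
from scipy.spatial.transform import Rotation as R
s=telemetry.sense(); r=R.from_quat(s['orientation']).as_matrix(); p=s['tool_pos']
print(p,'grasp',p+155*r[:,2],'y',r[:,1],s['joint_positions'])
c=snap('wrist','v3'); snap('side','sA')
a=cv2.resize(c['img'],(450,338),interpolation=cv2.INTER_AREA)
b=cv2.resize(load('sA')['img'][120:260,200:320],(343,400),interpolation=cv2.INTER_CUBIC)[:338]
cv2.imwrite('pics/v3m.png',np.hstack([a,b]))
E
```

```text
[419.22099907 176.18472806 331.47937176] grasp [419.53141924 214.41646405 181.26872632] y [0.99153401 0.12533081 0.03394837] [ 0.21452896  0.14280176 -0.6721815   2.08997375 -0.18169718  0.83693907
 -0.20285463]
```

View pics/v3m.png

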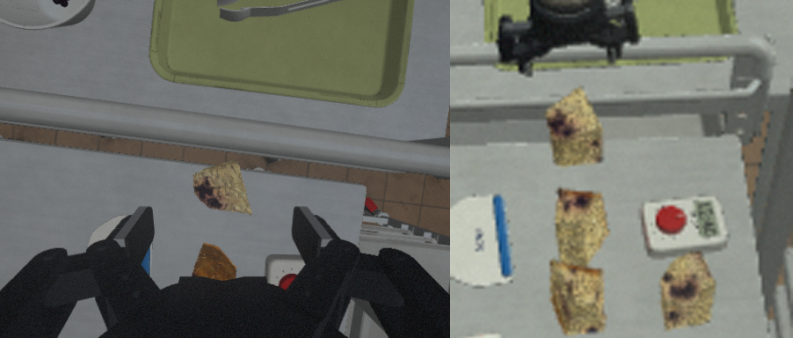

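A sits centred between the fingers, around (220,190) in the wrist view, and the others are unmoved. Descending and gripping.

Request:
drive_tool([
  {"xyz":[0,0,-0.3],"dr":[0,0,0]},
  {"xyz":[0,0,-0.6],"dr":[0,0,0]},
  {"xyz":[0,0,-0.8],"dr":[0,0,0]},
  {"xyz":[0,0,-0.95],"dr":[0,0,0]},
  {"xyz":[0,0,-1],"dr":[0,0,0]},
  {"xyz":[0,0,-1],"dr":[0,0,0]},
])

```text
time_s: 14.9
tool_pos: [418.7, 176.3, 210.0]
orientation: [0.654, 0.746, 0.093, -0.083]
wrist_force: [0.5, 0.5, -0.1]
gripper_width: 85.3
grasp_force: 0.0
```

Request:
drive_tool([
  {"xyz":[0,0,-0.1],"dr":[0,0,0]},
  {"xyz":[0,0,-0.1],"dr":[0,0,0]},
])

```text
time_s: 15.1
tool_pos: [418.7, 175.9, 198.0]
orientation: [0.655, 0.746, 0.093, -0.082]
wrist_force: [-0.3, -0.5, 0.2]
gripper_width: 85.7
grasp_force: 0.0
```

Request:
drive_tool([
  {"xyz":[0,0,0],"dr":[0,0,0]},
  {"xyz":[0,0,0],"dr":[0,0,0]},
  {"xyz":[0,0,0],"dr":[0,0,0]},
  {"xyz":[0,0,0],"dr":[0,0,0]},
  {"xyz":[0,0,0],"dr":[0,0,0]},
  {"xyz":[0,0,0],"dr":[0,0,0]},
], fingers=1, newtons=40)

```text
time_s: 15.7
tool_pos: [419.1, 176.3, 199.3]
orientation: [0.655, 0.746, 0.094, -0.082]
wrist_force: [-1.2, -0.5, 5.7]
gripper_width: 57.0
grasp_force: 37.6
```

Request:
drive_tool([
  {"xyz":[0,0,0.1],"dr":[0,0,0]},
  {"xyz":[0,0,0.2],"dr":[0,0,0]},
  {"xyz":[0,0,0.3],"dr":[0,0,0]},
  {"xyz":[0,0,0.3],"dr":[0,0,0]},
])

```text
time_s: 16.1
tool_pos: [419.7, 176.4, 236.5]
orientation: [0.654, 0.746, 0.096, -0.081]
wrist_force: [-0.3, -0.8, -0.6]
gripper_width: 56.5
grasp_force: 39.3
```

A is gripped at 57 mm. Its slot is front-far, with the grasp at (537,-208); I'll keep the tilt so the piece stays upright.

Request:
drive_tool([
  {"xyz":[0,0,0.3],"dr":[0,0,0]},
  {"xyz":[0,0,0.65],"dr":[0,0,0]},
  {"xyz":[0,0,1],"dr":[0,0,0]},
  {"xyz":[0,0,1],"dr":[0,0,0]},
])

```text
time_s: 16.5
tool_pos: [420.7, 177.3, 359.8]
orientation: [0.654, 0.746, 0.098, -0.079]
wrist_force: [1.3, 1.5, -1.0]
gripper_width: 56.8
grasp_force: 40.0
```

Request:
drive_tool([
  {"xyz":[0,-0.15,0.15],"dr":[0,0,0]},
  {"xyz":[0,-0.4,0.3],"dr":[0,0,0]},
  {"xyz":[0,-0.7,0.33],"dr":[0,0,0]},
  {"xyz":[0,-1,0.33],"dr":[0,0,0]},
])

```text
time_s: 16.9
tool_pos: [418.6, 54.9, 394.2]
orientation: [0.654, 0.746, 0.094, -0.081]
wrist_force: [1.2, 0.7, -1.7]
gripper_width: 56.5
grasp_force: 40.0
```

Request:
drive_tool([
  {"xyz":[0,-0.3,0],"dr":[0,0,0]},
  {"xyz":[0,-0.65,0],"dr":[0,0,0]},
  {"xyz":[0,-1,0],"dr":[0,0,0]},
])

```text
time_s: 17.2
tool_pos: [418.2, -65.5, 393.2]
orientation: [0.654, 0.746, 0.093, -0.082]
wrist_force: [1.3, -1.1, -0.8]
gripper_width: 56.4
grasp_force: 40.0
```

Request:
drive_tool([
  {"xyz":[0.15,-0.3,0],"dr":[0,0,0]},
  {"xyz":[0.3,-0.65,0],"dr":[0,0,0]},
  {"xyz":[0.5,-1,0],"dr":[0,0,0]},
])

```text
time_s: 17.5
tool_pos: [478.5, -185.7, 393.0]
orientation: [0.655, 0.746, 0.093, -0.083]
wrist_force: [1.4, 0.5, -0.6]
gripper_width: 56.7
grasp_force: 39.9
```

Request:
drive_tool([
  {"xyz":[0.15,-0.2,0],"dr":[0,0,0]},
  {"xyz":[0.3,-0.4,0],"dr":[0,0,0]},
  {"xyz":[0.48,-0.52,0],"dr":[0,0,0]},
  {"xyz":[0.48,-0.52,0],"dr":[0,0,0]},
  {"xyz":[0.48,-0.52,0],"dr":[0,0,0]},
  {"xyz":[0.48,-0.52,0],"dr":[0,0,0]},
])

```text
time_s: 18.1
tool_pos: [535.8, -245.6, 393.3]
orientation: [0.654, 0.746, 0.093, -0.083]
wrist_force: [-0.2, -0.8, -1.3]
gripper_width: 56.8
grasp_force: 40.0
```

```bash
python3 - <<'E'
from h import *
from scipy.spatial.transform import Rotation as R
s=telemetry.sense(); r=R.from_quat(s['orientation']).as_matrix(); p=s['tool_pos']
print(p,'grasp',p+155*r[:,2],'y',r[:,1],'z',r[:,2],s['joint_positions'],s['gripper_width'])
snap('side','sA2')
E
```

```text
[ 535.80935403 -245.56211123  393.26290821] grasp [ 535.52922336 -207.09199633  243.11307709] y [0.99147977 0.12661774 0.03059114] z [-0.00180729  0.24819429 -0.96870859] [ 0.66037874  0.34773973 -0.30799002  1.65539669 -0.13690408  1.24873656
  0.5454234 ] 56.78240365459839
```

Request:
drive_tool([
  {"xyz":[0,0,-0.3],"dr":[0,0,0]},
  {"xyz":[0,0,-0.6],"dr":[0,0,0]},
  {"xyz":[0,0,-0.85],"dr":[0,0,0]},
  {"xyz":[0,0,-1],"dr":[0,0,0]},
])

```text
time_s: 18.55
tool_pos: [534.9, -245.4, 271.7]
orientation: [0.654, 0.746, 0.093, -0.084]
wrist_force: [-0.7, 0.4, -2.0]
gripper_width: 56.8
grasp_force: 39.9
```

Request:
drive_tool([
  {"xyz":[0,0,-0.15],"dr":[0,0,0]},
  {"xyz":[0,0,-0.3],"dr":[0,0,0]},
  {"xyz":[0,0,-0.4],"dr":[0,0,0]},
  {"xyz":[0,0,-0.48],"dr":[0,0,0]},
  {"xyz":[0,0,-0.53],"dr":[0,0,0]},
  {"xyz":[0,0,-0.53],"dr":[0,0,0]},
])

```text
time_s: 19.15
tool_pos: [536.2, -246.3, 209.9]
orientation: [0.655, 0.746, 0.094, -0.083]
wrist_force: [-0.5, 0.4, -1.0]
gripper_width: 56.4
grasp_force: 39.9
```

Request:
drive_tool([
  {"xyz":[0,0,0],"dr":[0,0,0]},
  {"xyz":[0,0,0],"dr":[0,0,0]},
  {"xyz":[0,0,0],"dr":[0,0,0]},
  {"xyz":[0,0,0],"dr":[0,0,0]},
  {"xyz":[0,0,0],"dr":[0,0,0]},
], fingers=-1)

```text
time_s: 19.65
tool_pos: [536.2, -246.6, 210.5]
orientation: [0.655, 0.746, 0.094, -0.082]
wrist_force: [-2.7, -0.4, 1.7]
gripper_width: 85.4
grasp_force: 0.0
```

Request:
drive_tool([
  {"xyz":[0,-0.06,0.2],"dr":[0,0,0]},
  {"xyz":[0,-0.12,0.5],"dr":[0,0,0]},
  {"xyz":[0,-0.18,0.8],"dr":[0,0,0]},
  {"xyz":[0,-0.18,1],"dr":[0,0,0]},
])

```text
time_s: 20.05
tool_pos: [537.2, -269.4, 333.4]
orientation: [0.655, 0.745, 0.094, -0.08]
wrist_force: [0.1, -0.8, -0.4]
gripper_width: 85.5
grasp_force: 0.0
```

Request:
drive_tool([
  {"xyz":[-0.1,0.2,0.3],"dr":[-0.25,0,0]},
  {"xyz":[-0.3,0.5,0.7],"dr":[-0.5,0,0]},
  {"xyz":[-0.4,0.8,1],"dr":[-0.5,0,0]},
  {"xyz":[-0.5,1,1],"dr":[-0.5,0,0]},
  {"xyz":[-0.5,1,1],"dr":[-0.5,0,0]},
  {"xyz":[-0.5,1,1],"dr":[-0.5,0,0]},
])

```text
time_s: 20.65
tool_pos: [476.5, -147.1, 451.3]
orientation: [0.659, 0.752, 0.0, 0.001]
wrist_force: [0.4, -0.3, -0.9]
gripper_width: 85.5
grasp_force: 0.0
```

```bash
python3 - <<'E'
from h import *
from scipy.spatial.transform import Rotation as R
s=telemetry.sense(); r=R.from_quat(s['orientation']).as_matrix(); p=s['tool_pos']
print(p,'y',r[:,1],'z',r[:,2],s['joint_positions'])
c=snap('wrist','v4'); snap('side','s4'); snap('top','t4')
b=load('s4')['img'][150:345,190:345]; b=cv2.resize(b,None,fx=2.4,fy=2.4,interpolation=cv2.INTER_CUBIC)
a=cv2.resize(c['img'],(400,300)); o=np.zeros((b.shape[0],400+b.shape[1],3),np.uint8); o[:300,:400]=a;o[:,400:]=b
cv2.imwrite('pics/m4.png',o);print(o.shape)
E
```

```text
[ 476.48516198 -147.10600684  451.25677166] y [0.99127913 0.13175561 0.00247969] z [ 0.00266473 -0.00122812 -0.9999957 ] [ 0.50364579  0.10007156 -0.31285805  1.81796     0.0334205   1.22571487
  0.31317148]
(468, 772, 3)
```

View pics/m4.png

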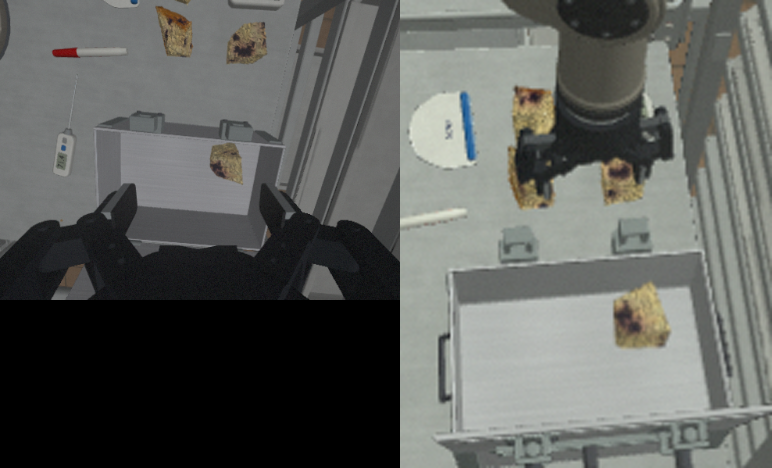

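A stands in the far-front slot, at (640,320) in the side crop. I'll check from v4 whether the remaining pieces are still where I measured them.

```bash
cat > chk.py <<'E'
from carve import *
SRC={'B':(['w3','v1','v2','side0','top0'],(424,102)),'C':(['w3','v1','w2','side0','top0'],(418,5)),'D':(['w3','v1','w2','side0','top0'],(535,0))}
def chk(n,k):
    v,p=SRC[n]; Q,_=carve(v,p); Q=Q[(np.hypot(Q[:,0]-p[0],Q[:,1]-p[1])<52)&(Q[:,2]<90)]
    c=load(k); M=cv2.morphologyEx(mask2(c),cv2.MORPH_CLOSE,np.ones((3,3))); best=[]
    for dx in range(-60,61,6):
        for dy in range(-60,61,6):
            uv=pv(c,Q+[dx,dy,0]).round().astype(int); ok=(uv[:,0]>=0)&(uv[:,0]<512)&(uv[:,1]>=0)&(uv[:,1]<384)
            if ok.mean()<.9: continue
            s=np.zeros((384,512),np.uint8); s[uv[ok,1],uv[ok,0]]=1; s=cv2.morphologyEx(s,cv2.MORPH_CLOSE,np.ones((5,5)))
            near=cv2.dilate(s,np.ones((15,15))); 
            best.append((round(float((s&M).sum()/((s|(M&near)).sum())),3),dx,dy))
    best.sort(reverse=True); print(n,k,best[:3], [b for b in best if b[1]==0 and b[2]==0])
if __name__=='__main__':
    import sys
    for a in sys.argv[1:]: chk(*a.split(':'))
E
python3 chk.py D:v4 C:v4 D:t4 C:t4 B:t4 B:s4
```

```text
D v4 [(0.929, 0, 0), (0.815, 0, 6), (0.775, 6, 6)] [(0.929, 0, 0)]
C v4 [(0.828, 0, 0), (0.767, 0, 6), (0.749, 6, -6)] [(0.828, 0, 0)]
D t4 [(0.84, 0, 0), (0.769, 6, 0), (0.726, -6, 0)] [(0.84, 0, 0)]
C t4 [(0.873, 0, 0), (0.769, 6, 0), (0.743, 0, 6)] [(0.873, 0, 0)]
B t4 [(0.846, 0, 0), (0.75, 6, 0), (0.736, 0, 6)] [(0.846, 0, 0)]
B s4 [(0.606, 0, 0), (0.586, 0, 6), (0.572, 0, 12)] [(0.606, 0, 0)]
```

All remaining pieces are where I measured them. Picking D at (536,1).

Request:
drive_tool([
  {"xyz":[0.15,0.3,0],"dr":[0,0,0]},
  {"xyz":[0.3,0.65,0],"dr":[0,0,0]},
  {"xyz":[0.5,1,-0.1],"dr":[0,0,0]},
])

```text
time_s: 21.1
tool_pos: [537.6, -28.5, 438.9]
orientation: [0.661, 0.75, 0.001, 0.001]
wrist_force: [0.5, -0.3, 0.8]
gripper_width: 85.2
grasp_force: 0.0
```

Request:
drive_tool([
  {"xyz":[0,0.23,-0.3],"dr":[0,0,0]},
  {"xyz":[0,0.23,-0.6],"dr":[0,0,0]},
  {"xyz":[0,0.23,-0.9],"dr":[0,0,0]},
  {"xyz":[0,0.23,-0.9],"dr":[0,0,0]},
])

```text
time_s: 21.5
tool_pos: [534.5, -1.7, 324.6]
orientation: [0.66, 0.751, -0.004, -0.005]
wrist_force: [-1.3, -1.2, -0.9]
gripper_width: 85.2
grasp_force: 0.0
```

Request:
drive_tool([
  {"xyz":[0,0,-0.3],"dr":[0,0,0]},
  {"xyz":[0,0,-0.6],"dr":[0,0,0]},
  {"xyz":[0,0,-0.85],"dr":[0,0,0]},
  {"xyz":[0,0,-1],"dr":[0,0,0]},
  {"xyz":[0,0,-1],"dr":[0,0,0]},
  {"xyz":[0,0,-1],"dr":[0,0,0]},
])

```text
time_s: 22.1
tool_pos: [537.6, -1.0, 211.5]
orientation: [0.66, 0.751, 0.001, 0.001]
wrist_force: [-0.1, 0.4, 0.4]
gripper_width: 85.2
grasp_force: 0.0
```

Request:
drive_tool([
  {"xyz":[0,0.02,-0.08],"dr":[0,0,0]},
  {"xyz":[0,0.02,-0.08],"dr":[0,0,0]},
])

```text
time_s: 22.3
tool_pos: [536.6, 2.2, 201.0]
orientation: [0.66, 0.752, 0.0, 0.0]
wrist_force: [-0.7, 0.7, -0.2]
gripper_width: 85.2
grasp_force: 0.0
```

Request:
drive_tool([
  {"xyz":[0,0,0],"dr":[0,0,0]},
  {"xyz":[0,0,0],"dr":[0,0,0]},
  {"xyz":[0,0,0],"dr":[0,0,0]},
  {"xyz":[0,0,0],"dr":[0,0,0]},
  {"xyz":[0,0,0],"dr":[0,0,0]},
  {"xyz":[0,0,0],"dr":[0,0,0]},
], fingers=1)

```text
time_s: 22.9
tool_pos: [536.4, 1.8, 201.7]
orientation: [0.66, 0.751, -0.0, 0.0]
wrist_force: [-2.3, -0.3, 5.5]
gripper_width: 53.3
grasp_force: 35.5
```

Request:
drive_tool([
  {"xyz":[0,0,0.15],"dr":[0,0,0]},
  {"xyz":[0,0,0.4],"dr":[0,0,0]},
  {"xyz":[0,0,0.7],"dr":[0,0,0]},
  {"xyz":[0,0,1],"dr":[0,0,0]},
])

```text
time_s: 23.3
tool_pos: [536.0, 2.0, 321.9]
orientation: [0.66, 0.752, -0.0, -0.0]
wrist_force: [0.5, -0.4, -1.4]
gripper_width: 53.0
grasp_force: 37.4
```

Request:
drive_tool([
  {"xyz":[0,-0.1,0.3],"dr":[0,0,0]},
  {"xyz":[0,-0.35,0.55],"dr":[0,0,0]},
  {"xyz":[0,-0.7,0.6],"dr":[0,0,0]},
  {"xyz":[0,-1,0.6],"dr":[0,0,0]},
])

```text
time_s: 23.7
tool_pos: [536.6, -119.7, 395.2]
orientation: [0.66, 0.752, 0.001, 0.002]
wrist_force: [0.4, -0.5, -1.1]
gripper_width: 52.7
grasp_force: 37.4
```

Request:
drive_tool([
  {"xyz":[0,-0.3,0],"dr":[0,0,0]},
  {"xyz":[0,-0.6,0],"dr":[0,0,0]},
  {"xyz":[0,-0.9,0],"dr":[0,0,0]},
])

```text
time_s: 24.0
tool_pos: [536.0, -227.4, 392.9]
orientation: [0.66, 0.752, 0.0, 0.0]
wrist_force: [-0.3, 0.5, -1.3]
gripper_width: 53.0
grasp_force: 37.4
```

Request:
drive_tool([
  {"xyz":[0,-0.3,0],"dr":[0,0,0]},
  {"xyz":[0,-0.48,0],"dr":[0,0,0]},
  {"xyz":[0,-0.48,0],"dr":[0,0,0]},
  {"xyz":[0,-0.48,0],"dr":[0,0,0]},
  {"xyz":[0,-0.48,0],"dr":[0,0,0]},
])

```text
time_s: 24.5
tool_pos: [536.7, -282.0, 392.7]
orientation: [0.659, 0.752, 0.0, -0.0]
wrist_force: [0.1, -0.2, 0.2]
gripper_width: 52.6
grasp_force: 37.4
```

Request:
drive_tool([
  {"xyz":[0,-0.04,-0.3],"dr":[0,0,0]},
  {"xyz":[0,-0.04,-0.6],"dr":[0,0,0]},
  {"xyz":[0,-0.04,-0.85],"dr":[0,0,0]},
  {"xyz":[0,-0.04,-1],"dr":[0,0,0]},
])

```text
time_s: 24.9
tool_pos: [535.9, -286.3, 270.2]
orientation: [0.659, 0.752, -0.0, -0.002]
wrist_force: [0.0, -0.1, 0.3]
gripper_width: 52.9
grasp_force: 37.4
```

Request:
drive_tool([
  {"xyz":[0,0,-0.15],"dr":[0,0,0]},
  {"xyz":[0,0,-0.3],"dr":[0,0,0]},
  {"xyz":[0,0,-0.4],"dr":[0,0,0]},
  {"xyz":[0,0,-0.48],"dr":[0,0,0]},
  {"xyz":[0,0,-0.52],"dr":[0,0,0]},
  {"xyz":[0,0,-0.52],"dr":[0,0,0]},
])

```text
time_s: 25.5
tool_pos: [536.4, -288.1, 210.1]
orientation: [0.66, 0.752, -0.0, -0.0]
wrist_force: [0.5, -0.1, -0.2]
gripper_width: 53.0
grasp_force: 37.4
```

Request:
drive_tool([
  {"xyz":[0,0,0],"dr":[0,0,0]},
  {"xyz":[0,0,0],"dr":[0,0,0]},
  {"xyz":[0,0,0],"dr":[0,0,0]},
  {"xyz":[0,0,0],"dr":[0,0,0]},
  {"xyz":[0,0,0],"dr":[0,0,0]},
], fingers=-1)

```text
time_s: 26.0
tool_pos: [536.5, -288.5, 210.6]
orientation: [0.66, 0.752, 0.0, 0.0]
wrist_force: [-0.2, -0.6, -0.0]
gripper_width: 85.8
grasp_force: 0.0
```

Request:
drive_tool([
  {"xyz":[0,0,0.2],"dr":[0,0,0]},
  {"xyz":[0,0,0.5],"dr":[0,0,0]},
  {"xyz":[0,0,0.8],"dr":[0,0,0]},
  {"xyz":[0,0,1],"dr":[0,0,0]},
])

```text
time_s: 26.4
tool_pos: [536.9, -288.6, 333.2]
orientation: [0.66, 0.752, 0.001, 0.002]
wrist_force: [1.2, -0.4, 0.3]
gripper_width: 85.4
grasp_force: 0.0
```

Request:
drive_tool([
  {"xyz":[-0.1,0.2,0.3],"dr":[0,0,0.1]},
  {"xyz":[-0.3,0.5,0.7],"dr":[0,0,0.2]},
  {"xyz":[-0.5,0.8,0.9],"dr":[0,0,0.3]},
  {"xyz":[-0.5,1,0.9],"dr":[0,0,0.45]},
  {"xyz":[-0.5,1,0.9],"dr":[0,0,0.45]},
  {"xyz":[-0.5,1,0.9],"dr":[0,0,0.45]},
  {"xyz":[-0.5,1,0.9],"dr":[0,0,0.45]},
])

```text
time_s: 27.1
tool_pos: [476.3, -169.5, 437.8]
orientation: [0.572, 0.82, -0.0, -0.0]
wrist_force: [0.1, -0.2, -0.5]
gripper_width: 85.4
grasp_force: 0.0
```

```bash
python3 - <<'E'
from h import *
s=telemetry.sense(); print(s['tool_pos'],s['orientation'],s['joint_positions'])
snap('wrist','v5');snap('side','s5');snap('top','t5')
E
python3 chk.py C:v5 C:t5 B:t5 B:v5
python3 - <<'E'
from carve import *
for k in ['v5','t5','s5']:
    c=load(k); m=cv2.morphologyEx(mask2(c),cv2.MORPH_CLOSE,np.ones((3,3))); n,l,st,ce=cv2.connectedComponentsWithStats(m)
    for i in range(1,n):
        q=atz(c,*ce[i],46)
        if st[i,4]>80 and 320<q[0]<615 and -341<q[1]<-150: print(k,st[i],q.round())
E
```

```text
[ 476.26539271 -169.53212256  437.82433665] [ 5.71863625e-01  8.20348614e-01 -2.98364446e-04 -2.38384421e-04] [ 0.60030496  0.12693919 -0.37630942  1.820713    0.05026585  1.20382634
  0.56191389]
C v5 [(0.773, 6, -6), (0.748, 6, -12), (0.701, 0, -12)] []
C t5 [(0.873, 0, 0), (0.769, 6, 0), (0.743, 0, 6)] [(0.873, 0, 0)]
B t5 [(0.846, 0, 0), (0.75, 6, 0), (0.736, 0, 6)] [(0.846, 0, 0)]
B v5 [] []
v5 [ 266  180   44   57 1786] [ 541. -203.   46.]
v5 [ 243  231   41   53 1400] [ 539. -292.   46.]
t5 [317 177  14  16 141] [ 534. -194.   46.]
s5 [279 267  24  28 476] [ 538. -199.   46.]
s5 [283 301  22  23 387] [ 540. -285.   46.]
```

A and D are placed well. C is unmoved at (420,5), grip line 20°.

Request:
drive_tool([
  {"xyz":[-0.15,0.3,0],"dr":[0,0,0]},
  {"xyz":[-0.3,0.65,0],"dr":[0,0,0]},
  {"xyz":[-0.47,1,0],"dr":[0,0,0]},
])

```text
time_s: 27.55
tool_pos: [419.8, -48.0, 437.8]
orientation: [0.572, 0.82, 0.0, -0.001]
wrist_force: [1.1, 1.1, 0.3]
gripper_width: 85.8
grasp_force: 0.0
```

Request:
drive_tool([
  {"xyz":[0,0.25,-0.2],"dr":[0,0,0]},
  {"xyz":[0,0.45,-0.5],"dr":[0,0,0]},
  {"xyz":[0,0.45,-0.8],"dr":[0,0,0]},
  {"xyz":[0,0.45,-0.9],"dr":[0,0,0]},
])

```text
time_s: 27.95
tool_pos: [418.6, 5.5, 327.2]
orientation: [0.571, 0.821, -0.002, -0.003]
wrist_force: [-0.7, 0.5, 0.2]
gripper_width: 85.5
grasp_force: 0.0
```

Request:
drive_tool([
  {"xyz":[0,0,-0.3],"dr":[0,0,0]},
  {"xyz":[0,0,-0.6],"dr":[0,0,0]},
  {"xyz":[0,0,-0.85],"dr":[0,0,0]},
  {"xyz":[0,0,-0.95],"dr":[0,0,0]},
  {"xyz":[0,0,-0.95],"dr":[0,0,0]},
  {"xyz":[0,0,-0.95],"dr":[0,0,0]},
])

```text
time_s: 28.55
tool_pos: [421.1, 5.3, 217.3]
orientation: [0.571, 0.821, 0.001, 0.001]
wrist_force: [0.4, -0.2, 0.3]
gripper_width: 85.0
grasp_force: 0.0
```

Request:
drive_tool([
  {"xyz":[0,0,-0.08],"dr":[0,0,0]},
  {"xyz":[0,0,-0.125],"dr":[0,0,0]},
  {"xyz":[0,0,-0.125],"dr":[0,0,0]},
])

```text
time_s: 28.85
tool_pos: [419.8, 5.5, 201.1]
orientation: [0.571, 0.821, -0.0, -0.0]
wrist_force: [-0.3, 0.2, 0.1]
gripper_width: 85.5
grasp_force: 0.0
```

Request:
drive_tool([
  {"xyz":[0,0,0],"dr":[0,0,0]},
  {"xyz":[0,0,0],"dr":[0,0,0]},
  {"xyz":[0,0,0],"dr":[0,0,0]},
  {"xyz":[0,0,0],"dr":[0,0,0]},
  {"xyz":[0,0,0],"dr":[0,0,0]},
  {"xyz":[0,0,0],"dr":[0,0,0]},
], fingers=1)

```text
time_s: 29.45
tool_pos: [420.3, 5.7, 202.2]
orientation: [0.571, 0.821, -0.0, 0.0]
wrist_force: [-0.8, 0.3, 7.8]
gripper_width: 48.6
grasp_force: 39.2
```

Request:
drive_tool([
  {"xyz":[0,0,0.15],"dr":[0,0,0]},
  {"xyz":[0,0,0.4],"dr":[0,0,0]},
  {"xyz":[0,0,0.7],"dr":[0,0,0]},
  {"xyz":[0,0,1],"dr":[0,0,0]},
])

```text
time_s: 29.85
tool_pos: [419.5, 5.6, 322.4]
orientation: [0.571, 0.821, -0.0, -0.0]
wrist_force: [0.3, 0.0, -1.1]
gripper_width: 48.6
grasp_force: 40.7
```

Request:
drive_tool([
  {"xyz":[0,-0.1,0.3],"dr":[0,0,-0.1]},
  {"xyz":[0,-0.35,0.55],"dr":[0,0,-0.25]},
  {"xyz":[0,-0.7,0.6],"dr":[0,0,-0.45]},
  {"xyz":[0,-1,0.6],"dr":[0,0,-0.66]},
])

```text
time_s: 30.25
tool_pos: [420.1, -116.0, 395.4]
orientation: [0.7, 0.714, 0.001, 0.002]
wrist_force: [-0.1, 1.1, -2.5]
gripper_width: 48.4
grasp_force: 40.7
```

Request:
drive_tool([
  {"xyz":[0,-0.3,0],"dr":[0,0,0]},
  {"xyz":[-0.1,-0.6,0],"dr":[0,0,0]},
  {"xyz":[-0.18,-0.9,0],"dr":[0,0,0]},
])

```text
time_s: 30.55
tool_pos: [397.6, -223.6, 393.2]
orientation: [0.698, 0.716, -0.0, -0.0]
wrist_force: [0.4, 0.5, -0.5]
gripper_width: 48.4
grasp_force: 40.7
```

Request:
drive_tool([
  {"xyz":[0,-0.3,0],"dr":[0,0,0]},
  {"xyz":[0,-0.57,0],"dr":[0,0,0]},
  {"xyz":[0,-0.57,0],"dr":[0,0,0]},
  {"xyz":[0,-0.57,0],"dr":[0,0,0]},
  {"xyz":[0,-0.57,0],"dr":[0,0,0]},
])

```text
time_s: 31.05
tool_pos: [398.6, -289.6, 393.1]
orientation: [0.698, 0.716, 0.0, -0.0]
wrist_force: [0.2, -0.2, -0.4]
gripper_width: 48.5
grasp_force: 40.8
```

Lowering C into the near-hinge slot, then moving to look at B.

Request:
drive_tool([
  {"xyz":[0,0,-0.3],"dr":[0,0,0]},
  {"xyz":[0,0,-0.6],"dr":[0,0,0]},
  {"xyz":[0,0,-0.85],"dr":[0,0,0]},
  {"xyz":[0,0,-1],"dr":[0,0,0]},
])

```text
time_s: 31.45
tool_pos: [397.9, -288.8, 271.2]
orientation: [0.697, 0.717, -0.0, -0.002]
wrist_force: [0.5, -0.7, -0.1]
gripper_width: 48.5
grasp_force: 40.7
```

Request:
drive_tool([
  {"xyz":[0,0,-0.15],"dr":[0,0,0]},
  {"xyz":[0,0,-0.3],"dr":[0,0,0]},
  {"xyz":[0,0,-0.4],"dr":[0,0,0]},
  {"xyz":[0,0,-0.48],"dr":[0,0,0]},
  {"xyz":[0,0,-0.52],"dr":[0,0,0]},
  {"xyz":[0,0,-0.52],"dr":[0,0,0]},
])

```text
time_s: 32.05
tool_pos: [398.5, -290.5, 210.7]
orientation: [0.698, 0.716, 0.0, -0.0]
wrist_force: [-0.6, -0.2, -0.7]
gripper_width: 48.4
grasp_force: 40.7
```

Request:
drive_tool([
  {"xyz":[0,0,0],"dr":[0,0,0]},
  {"xyz":[0,0,0],"dr":[0,0,0]},
  {"xyz":[0,0,0],"dr":[0,0,0]},
  {"xyz":[0,0,0],"dr":[0,0,0]},
  {"xyz":[0,0,0],"dr":[0,0,0]},
], fingers=-1)

```text
time_s: 32.55
tool_pos: [401.6, -291.0, 212.7]
orientation: [0.698, 0.716, 0.002, 0.004]
wrist_force: [6.6, 0.3, -1.0]
gripper_width: 85.2
grasp_force: 0.0
```

Request:
drive_tool([
  {"xyz":[0,0,0.2],"dr":[0,0,0]},
  {"xyz":[0,0,0.5],"dr":[0,0,0]},
  {"xyz":[0,0,0.8],"dr":[0,0,0]},
  {"xyz":[0,0,1],"dr":[0,0,0]},
])

```text
time_s: 32.95
tool_pos: [399.0, -291.0, 334.1]
orientation: [0.698, 0.716, 0.0, 0.002]
wrist_force: [1.0, -0.2, 0.1]
gripper_width: 85.5
grasp_force: 0.0
```

Request:
drive_tool([
  {"xyz":[0.1,0.2,0.3],"dr":[0,0,-0.2]},
  {"xyz":[0.2,0.5,0.7],"dr":[0,0,-0.5]},
  {"xyz":[0.4,0.8,0.9],"dr":[0,0,-0.7]},
  {"xyz":[0.4,1,0.9],"dr":[0,0,-0.8]},
])

```text
time_s: 33.35
tool_pos: [448.9, -168.7, 443.8]
orientation: [0.827, 0.562, 0.003, 0.004]
wrist_force: [1.3, 0.0, 0.5]
gripper_width: 85.2
grasp_force: 0.0
```

Request:
drive_tool([
  {"xyz":[-0.1,0.3,0],"dr":[0,0,0]},
  {"xyz":[-0.2,0.65,0],"dr":[0,0,0]},
  {"xyz":[-0.2,1,0],"dr":[0,0,0]},
  {"xyz":[-0.2,1,0],"dr":[0,0,0]},
  {"xyz":[-0.2,1,0],"dr":[0,0,0]},
  {"xyz":[-0.2,1,0],"dr":[0,0,0]},
])

```text
time_s: 33.95
tool_pos: [422.4, -51.9, 439.2]
orientation: [0.827, 0.562, 0.0, 0.0]
wrist_force: [0.6, -0.6, 0.1]
gripper_width: 85.6
grasp_force: 0.0
```

```bash
python3 - <<'E'
from h import *
s=telemetry.sense(); print(s['tool_pos'],s['orientation'],s['joint_positions'])
snap('wrist','v6');snap('side','s6');snap('top','t6')
E
python3 chk.py B:v6 B:t6
python3 - <<'E'
from carve import *
for k in ['v6','t6','s6']:
    c=load(k); m=cv2.morphologyEx(mask2(c),cv2.MORPH_CLOSE,np.ones((3,3))); n,l,st,ce=cv2.connectedComponentsWithStats(m)
    for i in range(1,n):
        q=atz(c,*ce[i],46)
        if st[i,4]>80 and 320<q[0]<615 and -341<q[1]<250: print(k,st[i],q.round())
E
```

```text
[422.39633113 -51.86981114 439.20338647] [8.26963367e-01 5.62255603e-01 6.72050119e-05 4.71017033e-04] [ 0.48648308 -0.03040326 -0.45165974  1.9757424  -0.01354491  1.19257278
 -0.33657624]
B v6 [(0.959, 0, 0), (0.825, 0, 6), (0.801, 0, -6)] [(0.959, 0, 0)]
B t6 [(0.866, 0, 0), (0.766, 6, 0), (0.736, 0, 6)] [(0.866, 0, 0)]
v6 [ 179   25   57   65 2580] [423.  98.  46.]
t6 [341 175  14  16 166] [ 539. -292.   46.]
t6 [241 208  18  14 187] [421.  99.  46.]
t6 [340 211  23  16 251] [ 396. -294.   46.]
s6 [237 183  19  30 413] [423.  89.  46.]
s6 [279 267  23  28 474] [ 538. -199.   46.]
s6 [283 301  22  23 386] [ 540. -285.   46.]
s6 [232 303  20  25 391] [ 396. -288.   46.]
```

B is unmoved at (420,100), and the grip line matches at about -22°. When C was released a knuckle touched the near wall, so B goes a little farther in and the fingers open less.

Request:
drive_tool([
  {"xyz":[0,0.3,0],"dr":[0,0,0]},
  {"xyz":[0,0.65,0],"dr":[0,0,0]},
  {"xyz":[-0.02,1,0],"dr":[0,0,0]},
])

```text
time_s: 34.4
tool_pos: [420.4, 69.4, 439.0]
orientation: [0.827, 0.561, 0.0, -0.0]
wrist_force: [1.1, -0.4, -0.4]
gripper_width: 85.4
grasp_force: 0.0
```

Request:
drive_tool([
  {"xyz":[0,0.2,-0.2],"dr":[0,0,0]},
  {"xyz":[0,0.27,-0.5],"dr":[0,0,0]},
  {"xyz":[0,0.27,-0.8],"dr":[0,0,0]},
  {"xyz":[0,0.27,-0.9],"dr":[0,0,0]},
])

```text
time_s: 34.8
tool_pos: [418.8, 100.6, 327.9]
orientation: [0.827, 0.563, -0.003, -0.001]
wrist_force: [0.4, -0.3, -1.0]
gripper_width: 85.6
grasp_force: 0.0
```

Request:
drive_tool([
  {"xyz":[0,0,-0.3],"dr":[0,0,0]},
  {"xyz":[0,0,-0.6],"dr":[0,0,0]},
  {"xyz":[0,0,-0.85],"dr":[0,0,0]},
  {"xyz":[0,0,-0.95],"dr":[0,0,0]},
  {"xyz":[0,0,-1],"dr":[0,0,0]},
  {"xyz":[0,0,-1],"dr":[0,0,0]},
])

```text
time_s: 35.4
tool_pos: [420.7, 101.4, 211.4]
orientation: [0.827, 0.563, 0.0, 0.0]
wrist_force: [0.5, -0.4, 0.5]
gripper_width: 85.2
grasp_force: 0.0
```

Request:
drive_tool([
  {"xyz":[0,0,-0.08],"dr":[0,0,0]},
  {"xyz":[0,0,-0.08],"dr":[0,0,0]},
])

```text
time_s: 35.6
tool_pos: [420.2, 101.5, 201.5]
orientation: [0.827, 0.563, 0.0, 0.0]
wrist_force: [0.3, -1.3, 0.1]
gripper_width: 85.4
grasp_force: 0.0
```

Request:
drive_tool([
  {"xyz":[0,0,0],"dr":[0,0,0]},
  {"xyz":[0,0,0],"dr":[0,0,0]},
  {"xyz":[0,0,0],"dr":[0,0,0]},
  {"xyz":[0,0,0],"dr":[0,0,0]},
  {"xyz":[0,0,0],"dr":[0,0,0]},
  {"xyz":[0,0,0],"dr":[0,0,0]},
], fingers=1)

```text
time_s: 36.2
tool_pos: [420.8, 101.8, 202.8]
orientation: [0.827, 0.563, 0.001, 0.001]
wrist_force: [-3.2, -1.7, 11.7]
gripper_width: 50.2
grasp_force: 37.7
```

Request:
drive_tool([
  {"xyz":[0,0,0.15],"dr":[0,0,0]},
  {"xyz":[0,0,0.4],"dr":[0,0,0]},
  {"xyz":[0,0,0.7],"dr":[0,0,0]},
  {"xyz":[0,0,1],"dr":[0,0,0]},
])

```text
time_s: 36.6
tool_pos: [419.5, 101.6, 322.5]
orientation: [0.826, 0.563, -0.0, -0.0]
wrist_force: [-0.2, -0.3, -1.1]
gripper_width: 48.6
grasp_force: 39.2
```

Request:
drive_tool([
  {"xyz":[0,-0.1,0.3],"dr":[0,0,0.1]},
  {"xyz":[0,-0.35,0.55],"dr":[0,0,0.3]},
  {"xyz":[0,-0.7,0.6],"dr":[0,0,0.5]},
  {"xyz":[0,-1,0.6],"dr":[0,0,0.75]},
])

```text
time_s: 37.0
tool_pos: [420.1, -19.9, 395.3]
orientation: [0.705, 0.709, 0.001, 0.002]
wrist_force: [0.7, -1.0, -1.0]
gripper_width: 49.0
grasp_force: 39.3
```

Request:
drive_tool([
  {"xyz":[0,-0.3,0],"dr":[0,0,0]},
  {"xyz":[-0.05,-0.65,0],"dr":[0,0,0]},
  {"xyz":[-0.12,-1,0],"dr":[0,0,0]},
])

```text
time_s: 37.3
tool_pos: [405.2, -139.7, 393.5]
orientation: [0.707, 0.707, 0.0, 0.0]
wrist_force: [1.4, 0.5, -1.0]
gripper_width: 49.0
grasp_force: 39.2
```

Request:
drive_tool([
  {"xyz":[0,-0.3,0],"dr":[0,0,0]},
  {"xyz":[0,-0.56,0],"dr":[0,0,0]},
  {"xyz":[0,-0.56,0],"dr":[0,0,0]},
  {"xyz":[0,-0.56,0],"dr":[0,0,0]},
  {"xyz":[0,-0.56,0],"dr":[0,0,0]},
])

```text
time_s: 37.8
tool_pos: [405.7, -204.4, 393.2]
orientation: [0.706, 0.708, 0.0, -0.0]
wrist_force: [-0.3, -0.3, -0.9]
gripper_width: 48.5
grasp_force: 39.4
```

```bash
python3 - <<'E'
from h import *
s=telemetry.sense(); print(s['tool_pos'],s['orientation'],s['gripper_width'])
a=snap('side','s7')['img'];b=snap('wrist','v7')['img'];
b2=cv2.resize(a[120:345,190:345],None,fx=2.4,fy=2.4,interpolation=cv2.INTER_CUBIC)
o=np.zeros((b2.shape[0],420+b2.shape[1],3),np.uint8); o[:315,:420]=cv2.resize(b,(420,315)); o[:,420:]=b2; cv2.imwrite('pics/m7.png',o); print(o.shape)
E
```

```text
[ 405.67283779 -204.42572078  393.19897277] [ 7.06452690e-01  7.07760190e-01  1.17290524e-04 -3.12566765e-04] 48.49518653011858
(540, 792, 3)
```

View pics/m7.png

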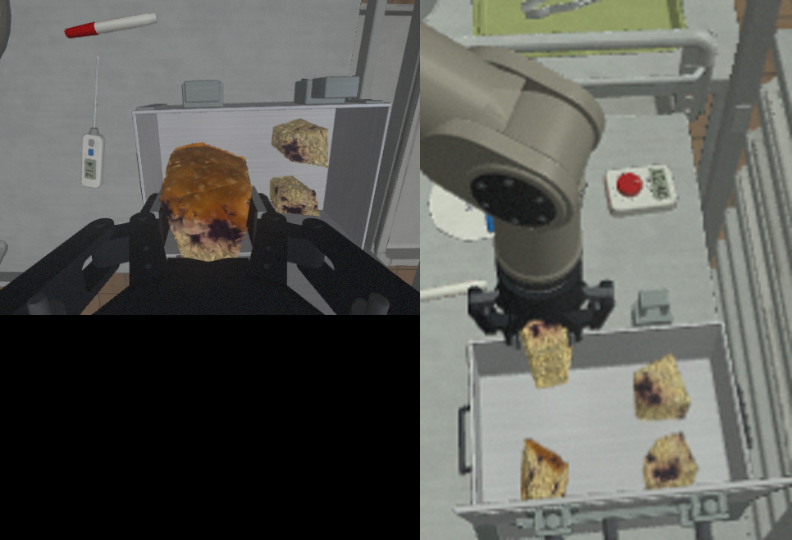

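B is held roughly upright, the other three stand well, and the worktop has no more cake on it. Lowering gently.

Request:
drive_tool([
  {"xyz":[0,0,-0.3],"dr":[0,0,0]},
  {"xyz":[0,0,-0.6],"dr":[0,0,0]},
  {"xyz":[0,0,-0.85],"dr":[0,0,0]},
  {"xyz":[0,0,-1],"dr":[0,0,0]},
])

```text
time_s: 38.3
tool_pos: [404.9, -204.3, 271.3]
orientation: [0.706, 0.708, -0.0, -0.002]
wrist_force: [0.5, 0.2, -1.8]
gripper_width: 48.7
grasp_force: 39.3
```

Request:
drive_tool([
  {"xyz":[0,0,-0.12],"dr":[0,0,0]},
  {"xyz":[0,0,-0.24],"dr":[0,0,0]},
  {"xyz":[0,0,-0.34],"dr":[0,0,0]},
  {"xyz":[0,0,-0.42],"dr":[0,0,0]},
  {"xyz":[0,0,-0.47],"dr":[0,0,0]},
  {"xyz":[0,0,-0.5],"dr":[0,0,0]},
  {"xyz":[0,0,-0.5],"dr":[0,0,0]},
])

```text
time_s: 39.0
tool_pos: [405.6, -205.6, 213.2]
orientation: [0.707, 0.707, 0.0, -0.0]
wrist_force: [-0.1, -0.6, -0.5]
gripper_width: 49.0
grasp_force: 39.3
```

Request:
drive_tool([
  {"xyz":[0,0,0],"dr":[0,0,0]},
  {"xyz":[0,0,0],"dr":[0,0,0]},
  {"xyz":[0,0,0],"dr":[0,0,0]},
  {"xyz":[0,0,0],"dr":[0,0,0]},
  {"xyz":[0,0,0],"dr":[0,0,0]},
], fingers=-0.65)

```text
time_s: 39.5
tool_pos: [405.7, -205.7, 213.5]
orientation: [0.707, 0.707, 0.0, 0.0]
wrist_force: [-0.5, -0.6, 0.2]
gripper_width: 70.4
grasp_force: 0.0
```

Request:
drive_tool([
  {"xyz":[0,0,0.2],"dr":[0,0,0]},
  {"xyz":[0,0,0.5],"dr":[0,0,0]},
  {"xyz":[0,0,0.8],"dr":[0,0,0]},
  {"xyz":[0,0,1],"dr":[0,0,0]},
])

```text
time_s: 39.9
tool_pos: [406.1, -205.7, 335.8]
orientation: [0.707, 0.707, 0.001, 0.001]
wrist_force: [0.3, -0.3, 0.5]
gripper_width: 70.5
grasp_force: 0.0
```

Request:
drive_tool([
  {"xyz":[0.2,0.2,0.3],"dr":[0,0,0]},
  {"xyz":[0.4,0.2,0.7],"dr":[0,0,0]},
  {"xyz":[0.5,0.2,1],"dr":[0,0,0]},
  {"xyz":[0.5,0.2,1],"dr":[0,0,0]},
  {"xyz":[0.5,0.2,1],"dr":[0,0,0]},
])

```text
time_s: 40.4
tool_pos: [465.8, -181.5, 454.0]
orientation: [0.707, 0.707, 0.0, 0.001]
wrist_force: [-0.3, -0.3, 0.0]
gripper_width: 70.6
grasp_force: 0.0
```

```bash
python3 - <<'E'
from carve import *
s=telemetry.sense(); print(s['time_s'],s['tool_pos'],s['orientation'],s['joint_positions'])
for k,n in [('v8','wrist'),('s8','side'),('t8','top')]:
    c=snap(n,k); m=cv2.morphologyEx(mask2(c),cv2.MORPH_CLOSE,np.ones((3,3))); nn,l,st,ce=cv2.connectedComponentsWithStats(m)
    for i in range(1,nn):
        q=atz(c,*ce[i],46)
        if st[i,4]>80 and 320<q[0]<615 and -341<q[1]<250: print(k,st[i],q.round())
E
```

```text
40.4 [ 465.77066847 -181.51852424  453.95248848] [7.06995407e-01 7.07217707e-01 2.52009456e-04 7.39604258e-04] [ 0.65301398  0.10506077 -0.39680557  1.80912308  0.04327689  1.23427762
  0.24425404]
v8 [ 187  154   48  116 3399] [ 401. -243.   46.]
v8 [ 282  155   47   49 1645] [ 540. -203.   46.]
v8 [177 240  14  17  91] [ 357. -313.   46.]
s8 [279 267  23  28 477] [ 538. -199.   46.]
s8 [232 275  22  53 855] [ 402. -248.   46.]
s8 [283 301  22  23 388] [ 540. -285.   46.]
t8 [317 175  17  18 199] [ 538. -202.   46.]
t8 [319 212  18  14 187] [ 404. -201.   46.]
```

All four pieces are inside the carrier. Now over the lid to its outer side, fingers closed, to push it at the middle near the free edge.

Request:
drive_tool([
  {"xyz":[0,0,0.35],"dr":[0,0,0]},
  {"xyz":[0,0,0.7],"dr":[0,0,0]},
  {"xyz":[0.02,-0.2,0.75],"dr":[0,0,0]},
  {"xyz":[0.02,-0.5,0.75],"dr":[0,0,0]},
  {"xyz":[0.02,-0.8,0.75],"dr":[0,0,0]},
  {"xyz":[0.02,-1,0.75],"dr":[0,0,0]},
], fingers=1)

```text
time_s: 41.15
tool_pos: [466.8, -304.5, 541.5]
orientation: [0.708, 0.706, -0.001, -0.001]
wrist_force: [-0.0, -0.1, -0.5]
gripper_width: -0.1
grasp_force: 0.0
```

Request:
drive_tool([
  {"xyz":[0,-0.3,0],"dr":[0,0,0]},
  {"xyz":[0,-0.65,0],"dr":[0,0,0]},
  {"xyz":[0,-1,0],"dr":[0,0,0]},
])

```text
time_s: 41.45
tool_pos: [467.5, -423.0, 541.7]
orientation: [0.707, 0.707, -0.0, -0.001]
wrist_force: [1.4, -0.1, 1.0]
gripper_width: -0.3
grasp_force: 0.0
```

Request:
drive_tool([
  {"xyz":[0,-0.2,0],"dr":[0,0,0]},
  {"xyz":[0,-0.2,-0.2],"dr":[0,0,0]},
  {"xyz":[0,-0.2,-0.5],"dr":[0,0,0]},
  {"xyz":[0,-0.2,-0.65],"dr":[0,0,0]},
  {"xyz":[0,-0.2,-0.65],"dr":[0,0,0]},
  {"xyz":[0,-0.2,-0.65],"dr":[0,0,0]},
])

```text
time_s: 42.05
tool_pos: [467.8, -445.7, 464.7]
orientation: [0.707, 0.707, -0.0, -0.001]
wrist_force: [-0.1, 0.1, -0.4]
gripper_width: -0.0
grasp_force: 0.0
```

Request:
drive_tool([
  {"xyz":[0,0.1,0],"dr":[0,0,0]},
  {"xyz":[0,0.2,0],"dr":[0,0,0]},
  {"xyz":[0,0.3,0],"dr":[0,0,0]},
  {"xyz":[0,0.4,0],"dr":[0,0,0]},
  {"xyz":[0,0.5,0],"dr":[0,0,0]},
  {"xyz":[0,0.6,0],"dr":[0,0,0]},
  {"xyz":[0,0.7,0],"dr":[0,0,0]},
])

```text
time_s: 42.75
tool_pos: [467.9, -360.8, 465.7]
orientation: [0.707, 0.707, -0.0, 0.0]
wrist_force: [0.7, -1.5, 0.8]
gripper_width: -0.4
grasp_force: 0.9
```

Request:
drive_tool([
  {"xyz":[0,0.1,0],"dr":[0,0,0]},
  {"xyz":[0,0.2,0],"dr":[0,0,0]},
  {"xyz":[0,0.3,0],"dr":[0,0,0]},
  {"xyz":[0,0.4,0],"dr":[0,0,0]},
  {"xyz":[0,0.5,0],"dr":[0,0,0]},
  {"xyz":[0,0.57,0],"dr":[0,0,0]},
  {"xyz":[0,0.57,0],"dr":[0,0,0]},
])

```text
time_s: 43.45
tool_pos: [468.5, -291.2, 465.5]
orientation: [0.706, 0.708, 0.0, -0.0]
wrist_force: [-0.2, 0.1, 0.1]
gripper_width: -0.3
grasp_force: 0.0
```

Request:
drive_tool([
  {"xyz":[0,0,0.1],"dr":[0,0,0]},
  {"xyz":[0,0,0.2],"dr":[0,0,0]},
  {"xyz":[0,0,0.3],"dr":[0,0,0]},
  {"xyz":[0,0,0.3],"dr":[0,0,0]},
  {"xyz":[0,0,0.3],"dr":[0,0,0]},
  {"xyz":[0,0,0.3],"dr":[0,0,0]},
  {"xyz":[0,0,0.3],"dr":[0,0,0]},
  {"xyz":[0,0,0.3],"dr":[0,0,0]},
  {"xyz":[0,0,0.3],"dr":[0,0,0]},
  {"xyz":[0,0,0.3],"dr":[0,0,0]},
])

```text
time_s: 44.45
tool_pos: [468.0, -293.2, 501.2]
orientation: [0.707, 0.707, 0.0, -0.0]
wrist_force: [-0.3, 0.2, 0.3]
gripper_width: -0.3
grasp_force: 0.0
```

Request:
drive_tool([
  {"xyz":[0,0,0],"dr":[0,0,0]},
  {"xyz":[0,0,0],"dr":[0,0,0]},
  {"xyz":[0,0,0],"dr":[0,0,0]},
  {"xyz":[0,0,0],"dr":[0,0,0]},
  {"xyz":[0,0,0],"dr":[0,0,0]},
  {"xyz":[0,0,0],"dr":[0,0,0]},
  {"xyz":[0,0,0],"dr":[0,0,0]},
  {"xyz":[0,0,0],"dr":[0,0,0]},
  {"xyz":[0,0,0],"dr":[0,0,0]},
  {"xyz":[0,0,0],"dr":[0,0,0]},
])

```text
time_s: 45.45
tool_pos: [468.0, -293.2, 501.3]
orientation: [0.707, 0.707, 0.0, 0.0]
wrist_force: [0.4, -0.1, -0.8]
gripper_width: 0.2
grasp_force: 0.0
```

Request:
drive_tool([
  {"xyz":[0,0,0],"dr":[0,0,0]},
  {"xyz":[0,0,0],"dr":[0,0,0]},
  {"xyz":[0,0,0],"dr":[0,0,0]},
  {"xyz":[0,0,0],"dr":[0,0,0]},
  {"xyz":[0,0,0],"dr":[0,0,0]},
  {"xyz":[0,0,0],"dr":[0,0,0]},
  {"xyz":[0,0,0],"dr":[0,0,0]},
  {"xyz":[0,0,0],"dr":[0,0,0]},
  {"xyz":[0,0,0],"dr":[0,0,0]},
  {"xyz":[0,0,0],"dr":[0,0,0]},
])

```text
time_s: 46.45
tool_pos: [468.0, -293.2, 501.3]
orientation: [0.707, 0.707, 0.0, 0.0]
wrist_force: [0.6, 0.0, 0.3]
gripper_width: -0.1
grasp_force: 0.0
```

Request:
drive_tool([
  {"xyz":[0,0,0],"dr":[0,0,0]},
  {"xyz":[0,0,0],"dr":[0,0,0]},
  {"xyz":[0,0,0],"dr":[0,0,0]},
  {"xyz":[0,0,0],"dr":[0,0,0]},
  {"xyz":[0,0,0],"dr":[0,0,0]},
  {"xyz":[0,0,0],"dr":[0,0,0]},
  {"xyz":[0,0,0],"dr":[0,0,0]},
  {"xyz":[0,0,0],"dr":[0,0,0]},
  {"xyz":[0,0,0],"dr":[0,0,0]},
  {"xyz":[0,0,0],"dr":[0,0,0]},
])

```text
time_s: 47.45
tool_pos: [468.0, -293.2, 501.3]
orientation: [0.707, 0.707, 0.0, 0.0]
wrist_force: [0.1, 0.1, -1.1]
gripper_width: 0.0
grasp_force: 0.0
```

```bash
python3 - <<'E'
from h import *
s=telemetry.sense(); print(s['time_s'],s['tool_pos'],s['orientation'],s['joint_positions'])
b=snap('side','s9')['img']; a=snap('wrist','v9')['img']; t=snap('top','t9')['img']
x=cv2.resize(b[215:375,180:360],(396,352),interpolation=cv2.INTER_CUBIC); y=cv2.resize(t[140:265,290:431],(396,352),interpolation=cv2.INTER_CUBIC)
w=cv2.resize(a[:150],(792,232),interpolation=cv2.INTER_AREA)
cv2.imwrite('pics/m9.png',np.vstack([np.hstack([x,y]),w]))
E
```

```text
47.45 [ 468.02770825 -293.20413589  501.34730553] [7.07074017e-01 7.07139542e-01 4.91151449e-05 3.20745367e-05] [ 0.74929462  0.17471765 -0.31016635  1.62429074  0.05431799  1.35098508
  0.43180225]
```

View pics/m9.png

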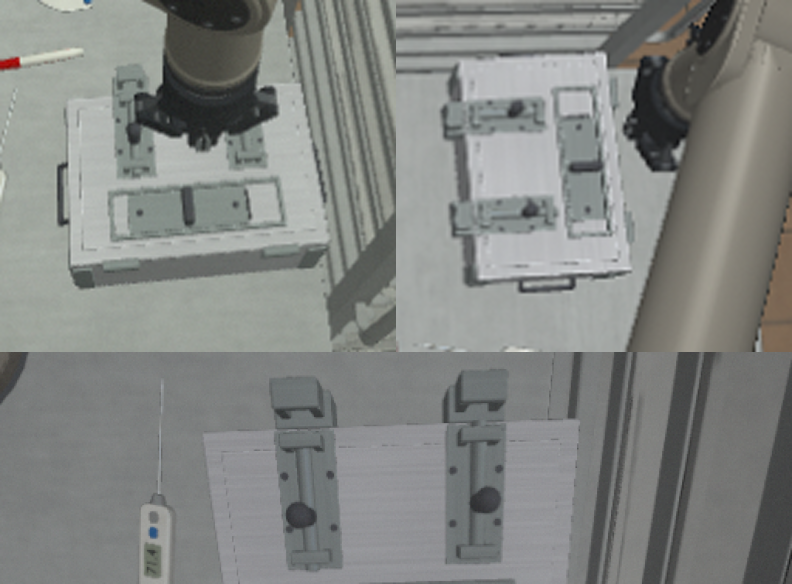

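The lid is shut. In the wrist strip the bolt knobs are at (300,163) and (485,148). The vent grip is at (188,203) in the side crop and (583,167) in the top crop.

```bash
python3 - <<'E'
from h import *
np.set_printoptions(precision=1,suppress=True)
v=load('v9');s=load('s9');t=load('t9'); f=512/792
for n,(u,w) in dict(near=(300,163),far=(485,148)).items(): print(n,atz(v,u*f,w*f,168))
T=lambda u,w:(290+(u-396)*141/396,140+w*125/352); S=lambda u,w:(180+u/2.2,215+w/2.2)
print('near tri',tri((v,300*f,163*f),(t,*T(529,210)),(s,*S(134,131))))
print('far tri',tri((v,485*f,148*f),(t,*T(516,108))))
print('vent tri',tri((s,*S(188,193)),(t,*T(583,167))),atz(s,*S(188,193),142),atz(t,*T(583,167),142))
# lid corners
for n,a in dict(fl=(580,417-352),nl=(204,434-352)).items(): print(n,atz(v,a[0]*f,a[1]*f,119))
for n,a in dict(fl=(461,58),fr=(606,53),nr=(630,270),nl=(478,282)).items(): print('top',n,atz(t,*T(*a),119))
E
```

```text
near [ 403.3 -213.8  168. ]
far [ 532.2 -203.9  168. ]
near tri (array([ 402. , -213.9,  161.4]), [np.float64(0.31295867594510973), np.float64(0.468852935875768), np.float64(0.512695499782621)])
far tri (array([ 531.6, -204.1,  170.3]), [np.float64(0.17038448205881157), np.float64(0.17038448205865828)])
vent tri (array([ 458. , -288.3,  155.4]), [np.float64(2.37753087960176), np.float64(2.3775308796017223)]) [ 461.1 -283.6  142. ] [ 457.9 -292.6  142. ]
fl [ 612.3 -140.2  119. ]
nl [ 321.8 -152.   119. ]
top fl [ 613.4 -146.2  119. ]
top fr [ 616.1 -342.8  119. ]
top nr [ 325.4 -350.8  119. ]
top nl [ 315.6 -152.2  119. ]
```

Near knob (402,-214), far knob (532,-204); home is about y=-173. Pushing the near bolt from behind.

Request:
drive_tool([
  {"xyz":[-0.3,0.2,-0.1],"dr":[0,0,0]},
  {"xyz":[-0.54,0.32,-0.4],"dr":[0,0,0]},
  {"xyz":[-0.54,0.32,-0.7],"dr":[0,0,0]},
  {"xyz":[-0.54,0.32,-1],"dr":[0,0,0]},
  {"xyz":[-0.54,0.32,-1],"dr":[0,0,0]},
  {"xyz":[-0.54,0.32,-1],"dr":[0,0,0]},
])

```text
time_s: 48.2
tool_pos: [403.5, -255.0, 381.9]
orientation: [0.707, 0.707, 0.0, 0.0]
wrist_force: [0.1, -0.7, 0.8]
gripper_width: -0.1
grasp_force: 0.0
```

Request:
drive_tool([
  {"xyz":[0,0,-0.2],"dr":[0,0,0]},
  {"xyz":[0,0,-0.35],"dr":[0,0,0]},
  {"xyz":[0,0,-0.46],"dr":[0,0,0]},
  {"xyz":[0,0,-0.46],"dr":[0,0,0]},
  {"xyz":[0,0,-0.46],"dr":[0,0,0]},
])

```text
time_s: 48.7
tool_pos: [403.9, -255.2, 327.4]
orientation: [0.707, 0.707, 0.0, 0.001]
wrist_force: [-0.3, 0.2, 0.8]
gripper_width: -0.0
grasp_force: 0.0
```

Request:
drive_tool([
  {"xyz":[0,0.06,0],"dr":[0,0,0]},
  {"xyz":[0,0.12,0],"dr":[0,0,0]},
  {"xyz":[0,0.18,0],"dr":[0,0,0]},
  {"xyz":[0,0.24,0],"dr":[0,0,0]},
  {"xyz":[0,0.3,0],"dr":[0,0,0]},
  {"xyz":[0,0.36,0],"dr":[0,0,0]},
])

```text
time_s: 49.3
tool_pos: [403.1, -211.4, 326.5]
orientation: [0.707, 0.707, -0.0, 0.0]
wrist_force: [-1.4, -2.1, 1.0]
gripper_width: -0.2
grasp_force: 1.4
```

Request:
drive_tool([
  {"xyz":[0,0.03,0],"dr":[0,0,0]},
  {"xyz":[0,0.06,0],"dr":[0,0,0]},
  {"xyz":[0,0.09,0],"dr":[0,0,0]},
  {"xyz":[0,0.12,0],"dr":[0,0,0]},
  {"xyz":[0,0.12,0],"dr":[0,0,0]},
])

```text
time_s: 49.8
tool_pos: [403.2, -196.6, 326.0]
orientation: [0.707, 0.707, 0.0, -0.0]
wrist_force: [0.1, -0.8, 1.3]
gripper_width: 0.0
grasp_force: 0.5
```

Request:
drive_tool([
  {"xyz":[0,0.02,0],"dr":[0,0,0]},
  {"xyz":[0,0.04,0],"dr":[0,0,0]},
  {"xyz":[0,0.06,0],"dr":[0,0,0]},
  {"xyz":[0,0.06,0],"dr":[0,0,0]},
])

```text
time_s: 50.2
tool_pos: [402.9, -193.0, 326.2]
orientation: [0.708, 0.707, -0.002, 0.003]
wrist_force: [-1.1, -11.7, -3.0]
gripper_width: -0.1
grasp_force: 5.7
```

Request:
drive_tool([
  {"xyz":[0,0.02,0],"dr":[0,0,0]},
  {"xyz":[0,0.04,0],"dr":[0,0,0]},
  {"xyz":[0,0.04,0],"dr":[0,0,0]},
])

```text
time_s: 50.5
tool_pos: [402.5, -191.7, 326.4]
orientation: [0.708, 0.706, -0.003, 0.005]
wrist_force: [0.7, -21.7, -5.5]
gripper_width: -0.1
grasp_force: 10.6
```

The near bolt hit its stop at the predicted place. Now the far bolt.

Request:
drive_tool([
  {"xyz":[0,-0.2,0],"dr":[0,0,0]},
  {"xyz":[0,-0.4,0.2],"dr":[0,0,0]},
  {"xyz":[0.2,-0.48,0.45],"dr":[0,0,0]},
  {"xyz":[0.5,-0.48,0.45],"dr":[0,0,0]},
  {"xyz":[0.8,-0.48,0.45],"dr":[0,0,0]},
  {"xyz":[1,-0.48,0.45],"dr":[0,0,0]},
])

```text
time_s: 51.1
tool_pos: [525.6, -241.6, 380.1]
orientation: [0.707, 0.708, 0.002, -0.0]
wrist_force: [-0.7, -0.4, 0.1]
gripper_width: 0.0
grasp_force: 0.0
```

Request:
drive_tool([
  {"xyz":[0.08,0,0],"dr":[0,0,0]},
  {"xyz":[0.08,0,-0.2],"dr":[0,0,0]},
  {"xyz":[0.08,0,-0.35],"dr":[0,0,0]},
  {"xyz":[0.08,0,-0.45],"dr":[0,0,0]},
  {"xyz":[0.08,0,-0.45],"dr":[0,0,0]},
])

```text
time_s: 51.6
tool_pos: [531.6, -242.5, 324.2]
orientation: [0.707, 0.707, -0.001, -0.002]
wrist_force: [0.7, -0.5, 0.0]
gripper_width: 0.2
grasp_force: 0.0
```

Request:
drive_tool([
  {"xyz":[0,0.06,0],"dr":[0,0,0]},
  {"xyz":[0,0.12,0],"dr":[0,0,0]},
  {"xyz":[0,0.18,0],"dr":[0,0,0]},
  {"xyz":[0,0.24,0],"dr":[0,0,0]},
  {"xyz":[0,0.3,0],"dr":[0,0,0]},
  {"xyz":[0,0.3,0],"dr":[0,0,0]},
])

```text
time_s: 52.2
tool_pos: [533.0, -205.5, 326.7]
orientation: [0.707, 0.708, 0.0, 0.0]
wrist_force: [0.2, -0.7, 0.1]
gripper_width: -0.1
grasp_force: 0.1
```

Request:
drive_tool([
  {"xyz":[0,0.03,0],"dr":[0,0,0]},
  {"xyz":[0,0.06,0],"dr":[0,0,0]},
  {"xyz":[0,0.09,0],"dr":[0,0,0]},
  {"xyz":[0,0.12,0],"dr":[0,0,0]},
  {"xyz":[0,0.12,0],"dr":[0,0,0]},
])

```text
time_s: 52.7
tool_pos: [532.8, -191.7, 326.1]
orientation: [0.707, 0.707, 0.0, -0.0]
wrist_force: [0.1, -1.4, 0.7]
gripper_width: 0.0
grasp_force: 0.5
```

Request:
drive_tool([
  {"xyz":[0,0.02,0],"dr":[0,0,0]},
  {"xyz":[0,0.04,0],"dr":[0,0,0]},
  {"xyz":[0,0.06,0],"dr":[0,0,0]},
  {"xyz":[0,0.06,0],"dr":[0,0,0]},
])

```text
time_s: 53.1
tool_pos: [532.5, -188.7, 326.2]
orientation: [0.708, 0.706, -0.002, 0.003]
wrist_force: [1.4, -9.5, 0.1]
gripper_width: 0.4
grasp_force: 4.8
```

Request:
drive_tool([
  {"xyz":[0,0.02,0],"dr":[0,0,0]},
  {"xyz":[0,0.05,0],"dr":[0,0,0]},
  {"xyz":[0,0.05,0],"dr":[0,0,0]},
])

```text
time_s: 53.4
tool_pos: [532.2, -187.2, 326.3]
orientation: [0.709, 0.705, -0.004, 0.006]
wrist_force: [3.3, -18.4, -2.5]
gripper_width: 0.1
grasp_force: 9.4
```

Request:
drive_tool([
  {"xyz":[0,-0.25,0],"dr":[0,0,0]},
  {"xyz":[0,-0.45,0.3],"dr":[0,0,0]},
  {"xyz":[-0.2,-0.7,0.5],"dr":[0,0,0]},
  {"xyz":[-0.5,-0.95,0.5],"dr":[0,0,0]},
  {"xyz":[-0.8,-0.95,0.5],"dr":[0,0,0]},
  {"xyz":[-0.94,-0.95,0.5],"dr":[0,0,0]},
  {"xyz":[-0.94,-0.95,0.5],"dr":[0,0,0]},
])

```text
time_s: 54.1
tool_pos: [417.8, -293.1, 385.6]
orientation: [0.708, 0.706, -0.0, -0.001]
wrist_force: [1.0, -0.3, -0.9]
gripper_width: 0.1
grasp_force: 0.0
```

Request:
drive_tool([
  {"xyz":[0,0,-0.2],"dr":[0,0,0]},
  {"xyz":[0,0,-0.4],"dr":[0,0,0]},
  {"xyz":[0,0,-0.55],"dr":[0,0,0]},
  {"xyz":[0,0,-0.65],"dr":[0,0,0]},
  {"xyz":[0,0,-0.65],"dr":[0,0,0]},
])

```text
time_s: 54.6
tool_pos: [420.3, -292.1, 306.4]
orientation: [0.707, 0.708, 0.0, -0.002]
wrist_force: [-0.5, 0.0, -0.4]
gripper_width: 0.0
grasp_force: 0.0
```

Request:
drive_tool([
  {"xyz":[0.06,0,0],"dr":[0,0,0]},
  {"xyz":[0.12,0,0],"dr":[0,0,0]},
  {"xyz":[0.18,0,0],"dr":[0,0,0]},
  {"xyz":[0.24,0,0],"dr":[0,0,0]},
  {"xyz":[0.3,0,0],"dr":[0,0,0]},
  {"xyz":[0.36,0,0],"dr":[0,0,0]},
])

```text
time_s: 55.2
tool_pos: [463.7, -293.2, 308.2]
orientation: [0.707, 0.707, -0.0, -0.0]
wrist_force: [-2.5, 0.1, 1.9]
gripper_width: -0.2
grasp_force: 1.1
```

Request:
drive_tool([
  {"xyz":[0.03,0,0],"dr":[0,0,0]},
  {"xyz":[0.06,0,0],"dr":[0,0,0]},
  {"xyz":[0.09,0,0],"dr":[0,0,0]},
  {"xyz":[0.09,0,0],"dr":[0,0,0]},
])

```text
time_s: 55.6
tool_pos: [474.5, -293.0, 308.1]
orientation: [0.707, 0.707, 0.0, 0.0]
wrist_force: [-0.5, 0.8, 0.1]
gripper_width: 0.3
grasp_force: 0.2
```

Request:
drive_tool([
  {"xyz":[0.03,0,0],"dr":[0,0,0]},
  {"xyz":[0.06,0,0],"dr":[0,0,0]},
  {"xyz":[0.06,0,0],"dr":[0,0,0]},
])

```text
time_s: 55.9
tool_pos: [478.4, -293.6, 307.6]
orientation: [0.708, 0.707, -0.003, -0.004]
wrist_force: [-11.0, 0.9, 6.7]
gripper_width: 0.2
grasp_force: 5.4
```

Request:
drive_tool([
  {"xyz":[0.03,0,0],"dr":[0,0,0]},
  {"xyz":[0.05,0,0],"dr":[0,0,0]},
  {"xyz":[0.05,0,0],"dr":[0,0,0]},
])

```text
time_s: 56.2
tool_pos: [480.8, -293.9, 307.3]
orientation: [0.708, 0.706, -0.006, -0.009]
wrist_force: [-22.1, 3.8, 16.3]
gripper_width: -0.2
grasp_force: 11.4
```

Request:
drive_tool([
  {"xyz":[-0.2,0,0],"dr":[0,0,0]},
  {"xyz":[-0.3,0,0.3],"dr":[0,0,0]},
  {"xyz":[-0.3,0,0.7],"dr":[0,0,0]},
  {"xyz":[-0.3,0,1],"dr":[0,0,0]},
])

```text
time_s: 56.6
tool_pos: [451.5, -293.5, 431.1]
orientation: [0.707, 0.707, 0.001, 0.002]
wrist_force: [0.4, -0.1, -0.3]
gripper_width: -0.1
grasp_force: 0.0
```

Request:
drive_tool([
  {"xyz":[-0.2,-0.3,0.3],"dr":[0,0,0]},
  {"xyz":[-0.2,-0.6,0.6],"dr":[0,0,0]},
  {"xyz":[-0.2,-0.9,0.8],"dr":[0,0,0]},
  {"xyz":[-0.2,-1,0.8],"dr":[0,0,0]},
  {"xyz":[-0.2,-1,0.8],"dr":[0,0,0]},
  {"xyz":[-0.2,-1,0.8],"dr":[0,0,0]},
])

```text
time_s: 57.2
tool_pos: [427.8, -412.0, 522.6]
orientation: [0.707, 0.708, 0.001, -0.001]
wrist_force: [0.1, 0.1, -0.5]
gripper_width: -0.2
grasp_force: 0.0
```

```bash
python3 - <<'E'
from h import *
np.set_printoptions(precision=1,suppress=True)
s=telemetry.sense(); print(s['time_s'],s['tool_pos'],s['wrist_force'],s['gripper_width'])
for cam in ['wrist','side','top']:
    c=snap(cam,cam+'F'); g=cv2.cvtColor(c['img'],cv2.COLOR_BGR2GRAY); hs=cv2.cvtColor(c['img'],cv2.COLOR_BGR2HSV)
    m=((g<85)).astype(np.uint8); n,l,st,ce=cv2.connectedComponentsWithStats(m)
    for i in range(1,n):
        q=atz(c,*ce[i],150)
        if 12<st[i,4]<900 and 330<q[0]<605 and -335<q[1]<-120: print(cam,st[i],'z165',atz(c,*ce[i],165)[:2],'z137',atz(c,*ce[i],137)[:2])
# tongs on tray, timer unchanged between images
a=load('top0')['img'].astype(int);b=load('topF')['img'].astype(int); t=load('top0')
for n,X in [('timer',(541,101,34)),]:
    u,v=proj(t,X).astype(int); print(n,np.abs(a[v-12:v+12,u-10:u+10]-b[v-12:v+12,u-10:u+10]).mean())
E
```

```text
57.2 [ 427.8 -412.   522.6] [ 0.1  0.1 -0.5] -0.15305511083580076
wrist [340   0   9   3  21] z165 [ 523.1 -223.8] z137 [ 531.2 -213.8]
wrist [228   2   9   4  25] z165 [ 403.7 -227.2] z137 [ 401.7 -217.5]
wrist [355   7   5   5  20] z165 [ 537.9 -231.6] z137 [ 547.4 -222.2]
wrist [325   8   5   5  17] z165 [ 506.2 -232.7] z137 [ 513.  -223.4]
wrist [246  11   5   4  17] z165 [ 420.9 -235.4] z137 [ 420.4 -226.3]
wrist [217  12   4   5  18] z165 [ 389.3 -236.5] z137 [ 386.  -227.5]
wrist [168  23   7  56  80] z165 [ 334.8 -273.1] z137 [ 326.9 -267.3]
wrist [329  23   8  12  50] z165 [ 512.8 -251.6] z137 [ 520.1 -243.9]
wrist [347  30  10   4  29] z165 [ 533.8 -253. ] z137 [ 542.9 -245.5]
wrist [236  33  10   5  29] z165 [ 414.6 -256.7] z137 [ 413.6 -249.5]
wrist [222  34   7   5  24] z165 [ 395.1 -257.7] z137 [ 392.4 -250.5]
wrist [339  55  21   2  23] z165 [ 533.3 -277.1] z137 [ 542.4 -271.6]
wrist [363  55   1  14  14] z165 [ 550.3 -283.4] z137 [ 560.8 -278.5]
wrist [285  56  53  37 462] z165 [ 490.2 -295.5] z137 [ 495.6 -291.6]
wrist [254  58  20   2  21] z165 [ 437.7 -280.3] z137 [ 438.6 -275.1]
wrist [240  65  10  29 250] z165 [ 416.9 -302.2] z137 [ 416.  -298.9]
wrist [348  73   6   6  27] z165 [ 537.5 -298. ] z137 [ 546.9 -294.4]
wrist [262  76   5   5  22] z165 [ 439.2 -301. ] z137 [ 440.2 -297.6]
top [321 177   5   5  20] z165 [ 530.7 -169.6] z137 [ 537.1 -175.2]
top [351 186  11   6  37] z165 [ 490.2 -287.6] z137 [ 495.6 -295.9]
top [353 210  10   3  20] z165 [ 410.4 -285.7] z137 [ 414.1 -293.9]
top [324 212   5   6  21] z165 [ 399.7 -173.2] z137 [ 403.1 -178.8]
timer 0.5006944444444444
```

Both knobs are at their home positions, (531,-170) and (400,-173). The vent grip is at its stop, x≈496, and the timer is unmoved. Handing in.

```bash
python3 -c "
from plant import env
print(env.hand_in())"
```

```text
the job is handed in; nothing more can be done
None
```

The job is handed in: tongs on the green tray, all four cake pieces in the carrier, lid shut, both bolts and the vent pushed to their stops, timer unmoved. The hand-in call gave no verdict.

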